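Turn the printer round for its next job

ROBOT

A 6-joint arm with a two-finger parallel gripper is mounted at the origin on the work surface. World frame = base frame: x ahead of the robot, y to its left, z up, the work surface at z = 0. Lengths are in m, angles in rad, forces in N, time in s.
With the tool pointing down it reaches from about 0.375 to 0.9 m from the base axis. Payload 3.1 kg.
Tool frame: the origin (TCP) lies at the very end of the fingers, on their centre line; the grasp point (between the pads) lies 19 mm behind it (manip.pinch_z is the distance from the TCP to the grasp point, in m); z points along the fingers, y is the direction in which the jaws open and shut (so a half turn about z gives the same grasp; the last joint's range is limited). The gripper opens to 85 mm and grips with 20 to 120 N. Pads are 22 mm wide; open, the fingers measure 114 mm over their backs; the gripper's body (76 mm by 85 mm) begins 54 mm behind the grasp point. The pads swing forward as they close: fully open they stand 13 mm farther back than shut.
Start: joints at [-1.401, 0.527, 1.433, -0, 1.181, -0.178], TCP at [0.214, -0.587, 0.231] pointing down, gripper open.
Joint ranges: [-3.08, 3.08], [-0.75, 2.2], [0.22, 2.44], [-1.43, 4.57], [0, 2.65], [-2.85, 2.85]. Speed limits (rad/s): [2.79, 2.79, 3.14, 3.14, 3.14, 3.14].

INTERFACE

Orientations are given as a unit quaternion [x, y, z, w].
In Python, from station import manip gives the robot as it stands.
- The arm moves only by the tool drive_tool, never from a script. Its argument "increments" is a list of rows, each a list of 7 numbers: the closure in counts, from 0 (fully open) to 255 (shut), then the shift along the tool's x, y, z in cm, then the turn, a rotation vector about the tool's x, y, z in rad. A call has 1 to 20 rows; each row is the pose to reach, as a shift and turn from the pose commanded when the call began, along the tool's axes at that moment; what a row does not reach only later rows make up. A row lasts 1/10 s, in which the tool goes at most 50 mm and 8.59 degrees, less where a joint would pass 70% of its speed; a pose out of reach is approached as far as the arm can. A call with a gripper value outside its range is refused whole. The fingers move at their own pace and stop on an object; "force" is the grip in N (left out, the last holds). Time passes only in rows, so rows that repeat a pose let the fingers close. It gives the time, the measured TCP pose, the force and the opening at its end, in the units of the state.
- manip.sense(): the state, without advancing time (a new reading comes with each control period).
- manip.snapshot(name): name is "scene" or "top"; returns the picture (400x640x3 uint8, red, green, blue); there is no depth.
- manip.camera_model(name): a dict with "mtx" (3x3 intrinsics, pixels), "cam_to_world" (4x4, takes a point from camera to world coordinates). Camera axes: x right, y down, z forward; pixel columns grow to the right and rows downward; lengths in m; the calibration is good to about 2 mm. A picture is of the moment at which its call begins. camera_model takes no time and is no camera call.
- manip.sign_off(): hands the job in, once; it reports no verdict.
The state is a dict: "t": time; "q": joint angles; "qd": joint speeds; "tau": joint torques, N m; "tcp_pos": TCP position; "tool_rot": TCP orientation; "force": force on the tool from outside, world axes, zero at the start; "ft_torque": the same for the moment, N m; "finger_gap": opening from 0.0 (shut) to 1.0 (fully open).
Only numpy, scipy, OpenCV 4.12 (cv2) and the standard library are available. Lean on these libraries where they do the work, as an engineer would, in place of code of your own. Each camera call takes 0.05 s, during which the arm holds its last target. There are 200 camera calls.

TASK

The print has finished. Pull the printer's bed all the way forward, take every printed collar off the plate and thread it onto the post whose foot is its own colour; then, with the plate empty, run the bed by hand through its whole travel to feel for sticky spots, fully back and fully forward, twice over, and leave it fully forward. Move the bed slowly, never flinging it, and do not disturb the scraper, calipers or cleaner bottle.

Things in the scene. Friction and masses are not known exactly. Their poses are not given: they have to be found in the camera images.
- printer: desktop 3D printer, fixed to the bench, about 230 mm wide (its x) and 410 mm long (its y). Origin on the bench under the middle of its base; its front is towards its own -y, its back towards +y, its x points away from the robot. The dark base is 46 mm high. A control box 61 mm high stands on its -x side from y = +90 to +190 mm, and the gantry (see gantry) stands over its rear half
- gantry (a point): middle of the dark cross arm over the bed, fixed, axes as the printer's: the arm is 28 mm thick in y, 34 mm tall (153 to 187 mm above the bench) and reaches 138 mm either way in x. Its column, 352 mm tall and 50 mm thick, stands at x = +135 mm. The black print head hangs on its front, x +51 to +101, y -60 to -14 mm, its nozzle 111 mm above the bench
- bed (a joint): position of the printer's sliding bed along the printer's +y in m: 0 fully forward against the front stop (all collars then lie well in front of head and arm), 0.21 fully back against the rear stop. Dry friction about 2.5 N plus about 8 N s/m of damping; it stays where it is left; moving mass 0.6 kg
- plate (a point): centre of the top face of the bed's black plate, 180 x 180 mm, 70 mm above the bench; moves with the bed, axes as the printer's
- knob (a point): centre of the top of the orange knob on the bed's front edge, moves with the bed: upright round post 18 mm in diameter, its top 100 mm above the bench, 145 mm in front (-y) of the plate's centre, on an orange bracket 30 mm wide whose top is 60 mm above the bench; the top 40 mm of the knob are free all round
- orange1: printed orange plastic collar, a plain ring 30 mm outside, 16 mm bore, 16 mm tall, 12 to 21 g; origin at the centre of its underside, z up along the bore. Up to three orange ones; absent ones are None. At the start it lies flat on the printer's plate
- orange2: printed orange plastic collar, a plain ring 30 mm outside, 16 mm bore, 16 mm tall, 12 to 21 g; origin at the centre of its underside, z up along the bore. Up to three orange ones; absent ones are None. At the start it lies flat on the printer's plate
- orange3: printed orange plastic collar, a plain ring 30 mm outside, 16 mm bore, 16 mm tall, 12 to 21 g; origin at the centre of its underside, z up along the bore. Up to three orange ones; absent ones are None. At the start it lies flat on the printer's plate
- blue1: printed blue plastic collar, a plain ring 30 mm outside, 16 mm bore, 16 mm tall, 12 to 21 g; origin at the centre of its underside, z up along the bore. Up to three blue ones; absent ones are None. At the start it lies flat on the printer's plate
- blue2: printed blue plastic collar, a plain ring 30 mm outside, 16 mm bore, 16 mm tall, 12 to 21 g; origin at the centre of its underside, z up along the bore. Up to three blue ones; absent ones are None. At the start it lies flat on the printer's plate
- blue3: printed blue plastic collar, a plain ring 30 mm outside, 16 mm bore, 16 mm tall, 12 to 21 g; origin at the centre of its underside, z up along the bore. Up to three blue ones; absent ones are None. At the start it lies flat on the printer's plate
- stand_orange: post stand fixed to the bench: orange round foot 80 mm across and 12 mm thick with an upright bare metal post 10 mm in diameter in its middle, round-nosed, top 72 mm above the bench. Origin under the foot's centre, z up along the post. A collar let go on it slides down; three fit one above the other
- stand_blue: post stand fixed to the bench: blue round foot 80 mm across and 12 mm thick with an upright bare metal post 10 mm in diameter in its middle, round-nosed, top 72 mm above the bench. Origin under the foot's centre, z up along the post. A collar let go on it slides down; three fit one above the other
- scraper: bystander: scraper with a long handle, 200 mm, lying on the bench; origin on its underside
- cleaner: bystander: upright bottle 52 mm across, 130 mm tall, red cap; origin at the centre of its underside
- calipers: bystander: steel calipers with a black display housing, 200 mm long, lying on the bench; origin under the middle
Mind the look-alikes: they are no part of the job. Leave any turquoise look-alike of the blue1 alone.

How it is judged:
On the way, in this order (a step that is already met when the one before it is completed fails the run):
1. the bed is pulled fully forward (within 4 mm of the front stop) (value of joint bed below 0.004 m), for 0.2 s.
2. every collar is threaded on the post of its own colour, below the post's top (horizontal distance between each of orange1, orange2, orange3 and stand_orange below 0.008 m and height (world z) of each of orange1, orange2, orange3, blue1, blue2, blue3 below 0.064 m and horizontal distance between each of blue1, blue2, blue3 and stand_blue below 0.008 m), for 0.2 s.
3. the empty bed is fully back (within 4 mm of the rear stop) (value of joint bed above 0.206 m), for 0.1 s.
4. fully forward again (within 4 mm) (value of joint bed below 0.004 m), for 0.1 s.
5. fully back a second time (value of joint bed above 0.206 m), for 0.1 s.
6. fully forward a second time (value of joint bed below 0.004 m), for 0.1 s.
At the end, for the whole second after the job is handed in: Every collar present is on the post of its own colour (centre within 8 mm of the post's axis, its origin lower than 64 mm, so it is threaded on and not perched on the tip), released and at rest, and the bed stands within 4 mm of its front stop (all of step 2 and value of joint bed below 0.004 m and linear speed of each of orange1, orange2, orange3, blue1, blue2, blue3 below 0.02 m/s); the robot touches nothing.
It fails at once if the bed is flung (faster than 0.3 m/s) (velocity of joint bed above 0.3 m/s or velocity of joint bed below -0.3 m/s).
It fails at once if the scraper, calipers or cleaner bottle is shifted by more than 20 mm or tipped (distance of any of scraper, cleaner, calipers from where it was at the start of the episode above 0.02 m or angle between cleaner's own z axis and vertical above 0.3 rad).
Of orange1, orange2, orange3, blue1, blue2, blue3 only 4 to 6 are there at a start; the rules pass over those that are not, and their reading is None.
At some moment in a run one of orange1, orange2, orange3, blue1, blue2, blue3 may be knocked a few centimetres aside while the robot is not near it.
Once in a run the grip may slacken for a moment while it holds something.
It also fails if it takes over 208 s, if anything falls off the work surface, if the arm or the gripper's body presses on something with over 40 N, if the wrist force passes 120 N, or if a joint passes its speed limit or range.

## Working session

There is one attempt and no reset: what is moved stays moved. The work goes in short steps, Python scripts to look and compute and a tool call to move; the robot and the scene stay as the last step left them, time stands still between calls to the robot, and variables do not carry over. Pictures are saved under pics/ and viewed, about 12 in all and at most 16, crops included, and the job is handed in when it is done.

Besides the shell and the picture viewer there is one more tool, called after "Call:" in YAML: its name, and indented under it one key for each argument. drive_tool: Moves the arm, as the interface text tells. Its arguments: {"type":"object","properties":{"increments":{"type":"array","items":{"type":"array","items":{"type":"number"}}},"force":{"type":"number"}},"required":["increments"]}

```bash
mkdir -p pics; ls; python3 - <<'E'
from station import manip
import cv2
s=manip.sense();print(s)
for n in("scene","top"):
    cv2.imwrite(f"pics/{n}0.png",manip.snapshot(n)[:,:,::-1]);c=manip.camera_model(n);print(n,c)
print(manip.pinch_z)
E
```

```text
pics
{'t': 0.0, 'q': array([-1.40048028e+00,  5.28475579e-01,  1.43389160e+00, -1.64533567e-05,
        1.18139073e+00, -1.78528448e-01]), 'qd': array([ 0.00190398,  0.00117935, -0.00099031, -0.00159732,  0.00055149,
        0.00053658]), 'tau': array([-1.25537990e-03, -4.42352986e+01, -1.78028798e+01, -3.57288554e-04,
        8.30249337e-03,  1.60532004e-06]), 'tcp_pos': array([ 0.21351716, -0.58664287,  0.23033123]), 'tool_rot': array([ 9.84825846e-01,  1.73542161e-01, -3.16186115e-06, -1.08264976e-03]), 'force': array([ 0.85652613,  0.37527637, -0.65130161]), 'ft_torque': array([-0.03279995, -0.00388355,  0.03466293]), 'finger_gap': 1.0009235399860066}
scene {'mtx': array([[443.17403911,   0.        , 324.85935143],
       [  0.        , 443.17403911, 201.33237249],
       [  0.        ,   0.        ,   1.        ]]), 'cam_to_world': array([[ 0.50591033,  0.56360658, -0.65299492,  1.12044916],
       [ 0.86245471, -0.34371875,  0.37152294, -0.39647325],
       [-0.01505382, -0.75113583, -0.65997602,  0.69928676],
       [ 0.        ,  0.        ,  0.        ,  1.        ]])}
top {'mtx': array([[477.20947529,   0.        , 320.34198821],
       [  0.        , 477.20947529, 208.57795428],
       [  0.        ,   0.        ,   1.        ]]), 'cam_to_world': array([[ 1.40427205e-03, -9.85142670e-01,  1.71732198e-01,
         4.11521807e-01],
       [-9.99998745e-01, -1.25749143e-03,  9.63487444e-04,
        -7.48729690e-02],
       [-7.33220826e-04, -1.71733335e-01, -9.85143200e-01,
         1.06809552e+00],
       [ 0.00000000e+00,  0.00000000e+00,  0.00000000e+00,
         1.00000000e+00]])}
0.0187
```

View pics/scene0.png

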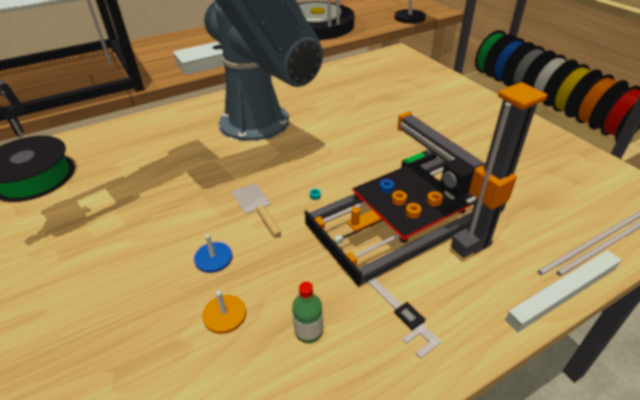

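View pics/top0.png

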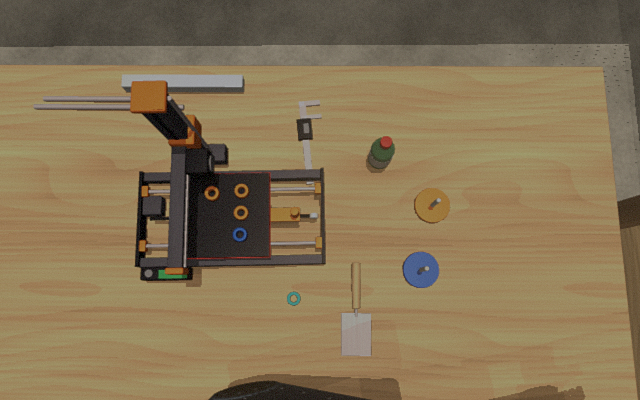

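The views show three orange collars and one blue on the plate (top view near (211,193), (241,190), (240,212) and (239,234)). The knob is at about (295,213), the orange post at about (432,205) and the blue post at about (421,270). The turquoise ring lies on the bench at (293,298).

```bash
cat > h.py <<'E'
import numpy as np, cv2
from station import manip
from scipy.spatial.transform import Rotation as R
def pix(name,p):
    c=manip.camera_model(name);T=np.linalg.inv(c["cam_to_world"]);q=T[:3,:3]@np.array(p)+T[:3,3];u=c["mtx"]@q;return u[:2]/u[2]
def ray(name,uv,z):
    c=manip.camera_model(name);M=c["cam_to_world"];d=M[:3,:3]@np.linalg.solve(c["mtx"],[uv[0],uv[1],1]);o=M[:3,3]
    return o+d*(z-o[2])/d[2]
HUE={"orange":(8,22),"blue":(104,118),"teal":(84,99)}
def blobs(im,col,amin=15):
    h=cv2.cvtColor(im,cv2.COLOR_RGB2HSV);lo,hi=HUE[col]
    m=cv2.inRange(h,(lo,170,60),(hi,255,255))
    n,_,st,ce=cv2.connectedComponentsWithStats(m)
    return [(ce[i].round(1),st[i].tolist()) for i in range(1,n) if st[i][4]>=amin]
def snap(name,fn=None,crop=None,k=1):
    im=manip.snapshot(name)
    if fn:
        o=im if crop is None else im[crop[1]:crop[3],crop[0]:crop[2]]
        cv2.imwrite("pics/"+fn,cv2.resize(o[:,:,::-1],None,fx=k,fy=k,interpolation=cv2.INTER_CUBIC))
    return im
def tool(p):  # shift in tool axes (cm) to reach world point p from present TCP
    s=manip.sense();return (R.from_quat(s["tool_rot"]).inv().apply(np.array(p)-s["tcp_pos"])*100).round(2)
E
python3 - <<'E'
from h import *
for n in("scene","top"):
    im=snap(n,n+"_a.png",(130,60,460,300) if n=="top" else (290,90,530,270),2.4 if n=="top" else 3.3)
    for c in HUE:
        for b in blobs(im,c):
            print(n,c,b,*[ray(n,b[0],z)[:2].round(4) for z in(.012,.086,.1)])
E
```

```text
scene orange (array([443.4,  20.8]), [429, 15, 32, 13, 168]) [-0.3141  1.0284] [-0.1596  0.875 ] [-0.1304  0.8459]
scene orange (array([383.9,  36.3]), [350, 28, 61, 19, 264]) [-0.3098  0.7082] [-0.1558  0.5893] [-0.1266  0.5668]
scene orange (array([339.8,  47.2]), [335, 43, 12, 9, 36]) [-0.3117  0.4989] [-0.1575  0.4025] [-0.1284  0.3843]
scene orange (array([63.5, 74.6]), [0, 52, 127, 48, 1586]) [-0.6321 -0.4576] [-0.4434 -0.451 ] [-0.4077 -0.4498]
scene orange (array([145.6,  76.2]), [140, 66, 13, 19, 68]) [-0.4613 -0.2102] [-0.291  -0.2303] [-0.2588 -0.2341]
scene orange (array([206.5,  79.9]), [194, 73, 29, 15, 108]) [-0.3187 -0.0371] [-0.1637 -0.0758] [-0.1344 -0.0831]
scene orange (array([594.2,  96.9]), [579, 77, 38, 46, 689]) [0.4524 0.9675] [0.5243 0.8207] [0.5379 0.7929]
scene orange (array([522.1,  95. ]), [498, 81, 50, 29, 862]) [0.3249 0.7873] [0.4106 0.6598] [0.4268 0.6357]
scene orange (array([145.6,  95.7]), [123, 86, 57, 20, 340]) [-0.3153 -0.2451] [-0.1607 -0.2614] [-0.1315 -0.2645]
scene orange (array([ 98.6, 101.5]), [92, 99, 13, 7, 28]) [-0.3567 -0.3842] [-0.19
[... 3313 characters left out ...]
) [0.6322 0.1731] [0.6167 0.1557] [0.6138 0.1524]
top orange (array([240.7, 212.3]), [234, 206, 15, 14, 108]) [0.5869 0.1048] [0.5746 0.0922] [0.5723 0.0899]
top orange (array([430. , 207.7]), [428, 206, 6, 4, 15]) [ 0.5979 -0.3202] [ 0.5849 -0.303 ] [ 0.5824 -0.2998]
top orange (array([271.4, 216.1]), [270, 208, 8, 14, 21]) [0.5784 0.0358] [0.5667 0.028 ] [0.5645 0.0266]
top orange (array([294.5, 216.2]), [290, 208, 10, 14, 55]) [ 0.5782 -0.016 ] [ 0.5665 -0.0201] [ 0.5643 -0.0209]
top orange (array([142.1, 245.5]), [139, 240, 8, 12, 84]) [0.512  0.3212] [0.505  0.2935] [0.5036 0.2882]
top orange (array([175.8, 270.8]), [165, 267, 23, 8, 139]) [0.4565 0.2435] [0.4533 0.2212] [0.4527 0.217 ]
```

View pics/scene_a.png

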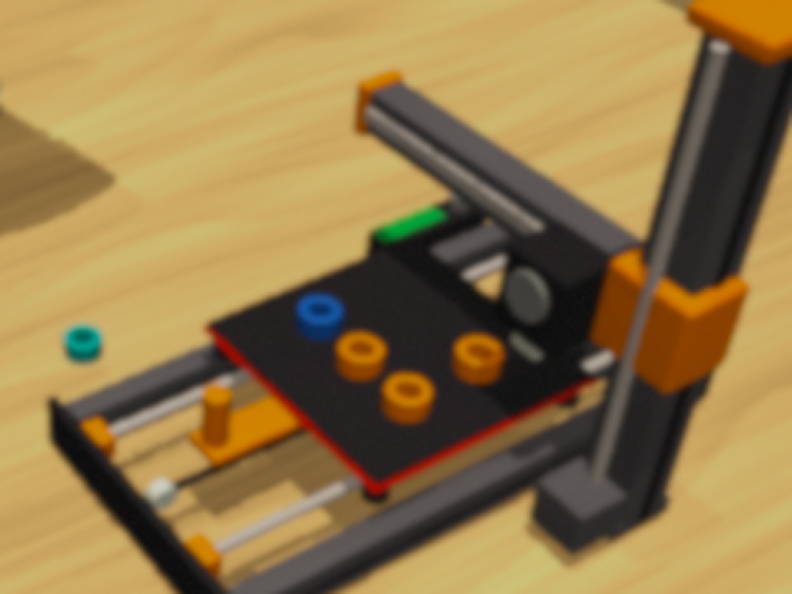

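View pics/top_a.png

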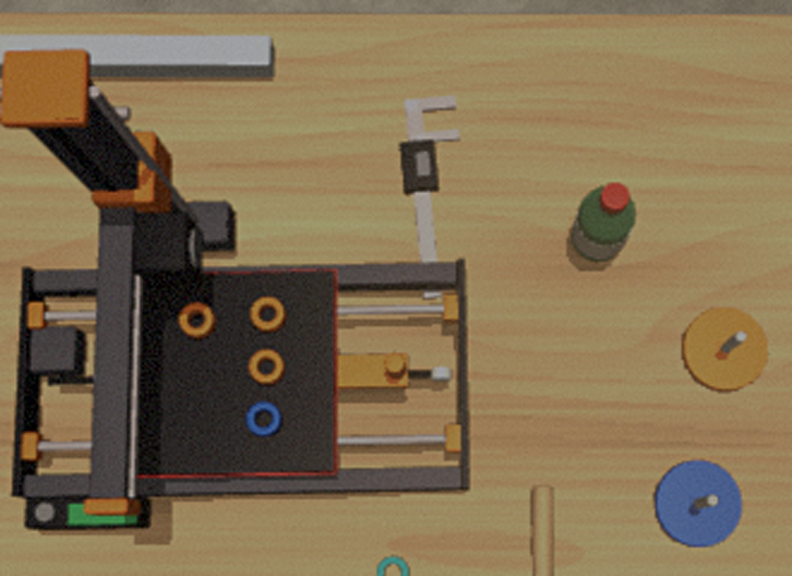

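The crops show only four collars: three orange and one blue. The printer is yawed about 1° from the world axes. The knob top is at scene (356,210), and the post tips are at top (438,200) and (427,268). Next I'll locate the stands, knob and gantry.

```bash
python3 - <<'E'
from h import *
def foot(im,roi,lo,hi):
    x0,y0,x1,y1=roi;m=cv2.inRange(cv2.cvtColor(im[y0:y1,x0:x1],cv2.COLOR_RGB2HSV),lo,hi)
    m=cv2.morphologyEx(m,cv2.MORPH_CLOSE,np.ones((9,9)))
    c=max(cv2.findContours(m,0,1)[0],key=cv2.contourArea);e=cv2.fitEllipse(cv2.convexHull(c));return np.array(e[0])+[x0,y0],e[1]
t=snap("top");s=snap("scene")
for n,im,roi,lo,hi in(("top",t,(405,180,460,228),(8,190,50),(24,255,255)),("top",t,(395,245,445,292),(100,120,50),(120,255,255)),("scene",s,(195,285,255,340),(8,190,50),(24,255,255)),("scene",s,(188,238,240,278),(100,120,50),(120,255,255))):
    c,ax=foot(im,roi,lo,hi);print(n,c.round(1),np.round(ax,1),ray(n,c,.011)[:2].round(4))
print("tips",ray("top",(438.3,200.4),.071),ray("top",(426.7,268.3),.071))
print("knob scene",ray("scene",(355.8,210.3),.1)); 
A=lambda p:(130+p[0]/2.4,60+p[1]/2.4)
for k,p,z in(("knobtop",(396,363),.1),("plate FL",(335,270),.07),("plate FR",(337,473),.07),("frame FL",(464,261),.046),("frame FR",(466,488),.046),("frame BL",(24,268),.046),("frame BR",(15,494),.046),("gantry edge R top",(130,495),.187),("gantry end",(108,505),.17),("head front",(200,240),.15)):
    print(k,ray("top",A(p),z)[:2].round(4))
b=lambda c,p:ray("scene",p,.086)[:2]
E
```

```text
Traceback (most recent call last):
cv2.error: OpenCV(4.12.0) /io/opencv/modules/imgproc/src/shapedescr.cpp:361: error: (-201:Incorrect size of input array) There should be at least 5 points to fit the ellipse in function 'fitEllipseNoDirect'
```

```bash
cat > m.py <<'E'
from h import *
def foot(im,roi,lo,hi):
    x0,y0,x1,y1=roi;m=cv2.inRange(cv2.cvtColor(im[y0:y1,x0:x1],cv2.COLOR_RGB2HSV),lo,hi)
    m=cv2.morphologyEx(m,cv2.MORPH_CLOSE,np.ones((9,9)))
    c=max(cv2.findContours(m,0,1)[0],key=cv2.contourArea);e=cv2.fitEllipse(cv2.convexHull(c));return np.array(e[0])+[x0,y0],e[1]
t=snap("top");s=snap("scene")
h=cv2.cvtColor(t,cv2.COLOR_RGB2HSV);print([h[y,x].tolist() for x,y in((424,210),(440,212),(455,185),(412,275),(430,278),(400,290))])
for n,im,roi,lo,hi in(("top",t,(405,180,460,228),(8,175,50),(24,255,255)),("top",t,(395,245,445,292),(100,100,30),(125,255,255)),("scene",s,(195,285,255,340),(8,190,50),(24,255,255)),("scene",s,(188,238,240,278),(100,120,50),(120,255,255))):
  try:
    c,ax=foot(im,roi,lo,hi);print(n,c.round(1),np.round(ax,1),ray(n,c,.011)[:2].round(4))
  except Exception as e: print(n,"fail")
print("tips",ray("top",(438.3,200.4),.071),ray("top",(426.7,268.3),.071))
print("feet eyed",ray("top",(432.1,205),.012),ray("top",(420.8,269.6),.012))
print("knob scene",ray("scene",(355.8,210.3),.1)); 
A=lambda p:(130+p[0]/2.4,60+p[1]/2.4)
for k,p,z in(("knobtop",(396,363),.1),("plate FL",(335,270),.07),("plate FR",(337,473),.07),("frame FL",(464,261),.046),("frame FR",(466,488),.046),("frame BL",(24,268),.046),("frame BR",(15,494),.046),("gantry edge R top",(130,495),.187),("gantry end",(108,505),.17),("head front",(200,240),.15)):
    print(k,ray("top",A(p),z)[:2].round(4))
E
python3 m.py
```

```text
[[19, 153, 155], [18, 162, 156], [22, 96, 156], [110, 122, 142], [110, 122, 142], [21, 90, 158]]
top [430.  207.5] [3.6 5. ] [ 0.5986 -0.3205]
top [420.3 270.5] [34.2 38.4] [ 0.4578 -0.2939]
scene [223.8 313.7] [36.9 44.7] [ 0.6122 -0.3251]
scene [212.7 256.7] [27.7 37.5] [ 0.4684 -0.2953]
tips [ 0.6033138  -0.32475804  0.071     ] [ 0.45980796 -0.29480123  0.071     ]
feet eyed [ 0.6041115  -0.32517082  0.012     ] [ 0.45980983 -0.29474931  0.012     ]
knob scene [ 0.58315947 -0.02002292  0.1       ]
knobtop [ 0.5746 -0.0218]
plate FL [0.6642 0.0354]
plate FR [0.4827 0.0301]
frame FL [ 0.6789 -0.0803]
frame FR [ 0.4712 -0.0822]
frame BL [0.6718 0.3238]
frame BR [0.4654 0.3181]
gantry edge R top [0.4573 0.1758]
gantry end [0.4504 0.1974]
head front [0.6693 0.139 ]
```

```bash
cat >> h.py <<'E'
def goal(p,yaw=.015,tilt=0.):  # yaw: tool y angle from world x; tilt leans the body to -y
    c,s=np.cos(yaw),np.sin(yaw)
    Rt=R.from_matrix(np.array([[-s,c,0],[c,s,0],[0,0,-1]]).T)*R.from_rotvec([0,tilt,0])
    st=manip.sense();R0=R.from_quat(st["tool_rot"])
    print("shift",tool(p),"turn",(R0.inv()*Rt).as_rotvec().round(3),"t",round(st["t"],2))
E
python3 -c "
from h import *
goal((.577,-.016,.15),.015,.35)"
```

```text
shift [ 53.67 -41.26   8.13] turn [ 0.216  0.304 -1.224] t 0.4
```

Call:
drive_tool:
  increments:
    - [0,53.67,-41.26,8.1,0.216,0.304,-1.224]
    - [0,53.67,-41.26,8.1,0.216,0.304,-1.224]
    - [0,53.67,-41.26,8.1,0.216,0.304,-1.224]
    - [0,53.67,-41.26,8.1,0.216,0.304,-1.224]
    - [0,53.67,-41.26,8.1,0.216,0.304,-1.224]
    - [0,53.67,-41.26,8.1,0.216,0.304,-1.224]
    - [0,53.67,-41.26,8.1,0.216,0.304,-1.224]
    - [0,53.67,-41.26,8.1,0.216,0.304,-1.224]
    - [0,53.67,-41.26,8.1,0.216,0.304,-1.224]
    - [0,53.67,-41.26,8.1,0.216,0.304,-1.224]
    - [0,53.67,-41.26,8.1,0.216,0.304,-1.224]
    - [0,53.67,-41.26,8.1,0.216,0.304,-1.224]
    - [0,53.67,-41.26,8.1,0.216,0.304,-1.224]
    - [0,53.67,-41.26,8.1,0.216,0.304,-1.224]
    - [0,53.67,-41.26,8.1,0.216,0.304,-1.224]
    - [0,53.67,-41.26,8.1,0.216,0.304,-1.224]
    - [0,53.67,-41.26,8.1,0.216,0.304,-1.224]
    - [0,53.67,-41.26,8.1,0.216,0.304,-1.224]

```text
t: 2.2
tcp_pos: [0.5767, -0.0176, 0.1505]
tool_rot: [0.692, 0.701, 0.122, -0.124]
force: [-0.3, -0.1, 0.7]
finger_gap: 0.997
```

```bash
python3 - <<'E'
from h import *
goal((.577,-.016,.067),.015,.35)
s=manip.sense();print(s["q"].round(2))
im=snap("scene","k1.png",(290,90,490,270),4)
p=s["tcp_pos"];print(pix("scene",p))
E
```

```text
shift [-2.71  0.02  7.9 ] turn [ 0.001  0.001 -0.002] t 2.2
[-0.39  0.61  1.61  0.36  1.09 -0.6 ]
[355.83729686 188.69848951]
```

View pics/k1.png

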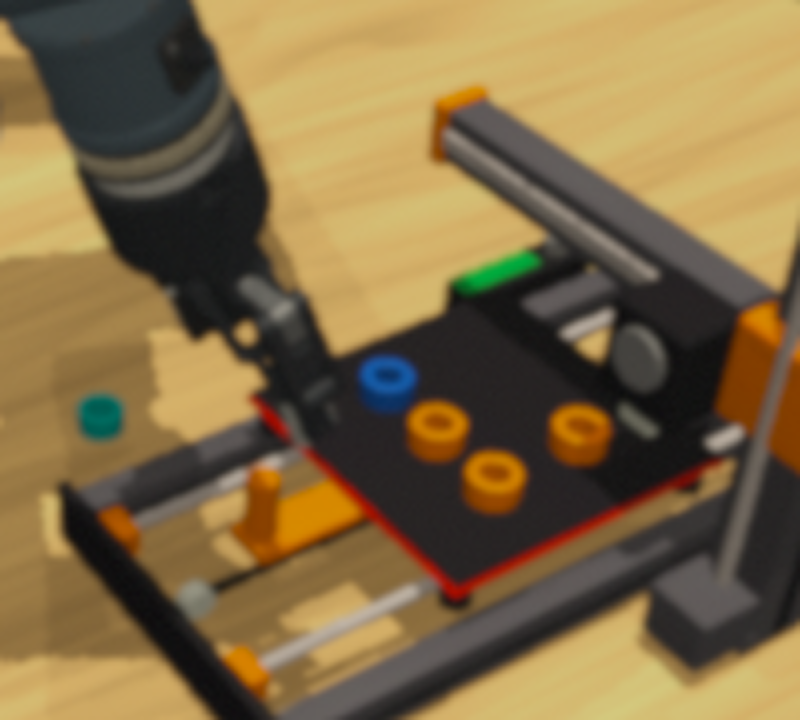

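The knob top is at scene (356,209). The open fingers straddle it above, with the near finger at about (368,195).

Call:
drive_tool:
  increments:
    - [0,-0.7,0,2,0,0,0]
    - [0,-1.4,0,4,0,0,0]
    - [0,-2.1,0,6,0,0,0]
    - [0,-2.7,0,7.9,0,0,0]
    - [0,-2.7,0,7.9,0,0,0]
    - [0,-2.7,0,7.9,0,0,0]
    - [255,-2.7,0,7.9,0,0,0]
    - [255,-2.7,0,7.9,0,0,0]
    - [255,-2.7,0,7.9,0,0,0]
    - [255,-2.7,0,7.9,0,0,0]
    - [255,-2.7,0,7.9,0,0,0]
    - [255,-2.7,0,7.9,0,0,0]
    - [255,-2.7,0,7.9,0,0,0]
    - [255,-2.7,0,7.9,0,0,0]
  force: 30

```text
t: 3.65
tcp_pos: [0.5773, -0.0145, 0.0673]
tool_rot: [0.691, 0.702, 0.122, -0.124]
force: [-1.0, 0.2, 4.5]
finger_gap: 0.199
```

```bash
python3 - <<'E'
from h import *
s=manip.sense();print(s)
snap("scene","k2.png",(290,90,490,270),4)
E
```

```text
{'t': 3.65, 'q': array([-0.38739098,  0.73640391,  1.65202357,  0.40335643,  0.93460733,
       -0.67393428]), 'qd': array([-1.21022934e-03, -1.00610387e-03, -1.79132099e-04,  4.18471226e-05,
        4.34283343e-04,  4.97328036e-04]), 'tau': array([ 2.68510217e-01, -4.23212314e+01, -9.16687489e+00,  5.67978043e-01,
        4.52294480e-01,  1.13233540e-02]), 'tcp_pos': array([ 0.57731929, -0.0144964 ,  0.06731743]), 'tool_rot': array([ 0.69095493,  0.70163989,  0.12248387, -0.12361413]), 'force': array([-1.04123114,  0.24718655,  4.51347661]), 'ft_torque': array([0.03362885, 0.05459172, 0.02723984]), 'finger_gap': 0.19917055038205192}
```

View pics/k2.png

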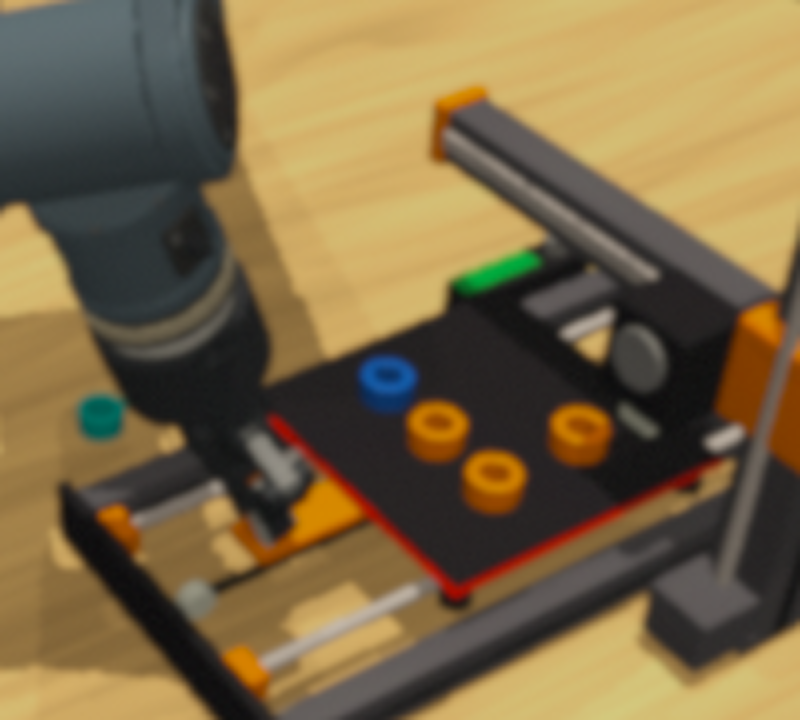

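The gap of 17 mm matches the 18 mm knob, and the side force is about zero, so the knob is gripped. I'll pull forward slowly.

Call:
drive_tool:
  increments:
    - [255,-0.47,0,-0.17,0,0,0]
    - [255,-1.41,0,-0.51,0,0,0]
    - [255,-2.35,0,-0.86,0,0,0]
    - [255,-2.82,0,-1.03,0,0,0]
    - [255,-3.05,0,-1.11,0,0,0]
    - [255,-3.05,0,-1.11,0,0,0]

```text
t: 4.3
tcp_pos: [0.578, -0.0477, 0.0673]
tool_rot: [0.691, 0.701, 0.123, -0.123]
force: [-0.1, 0.7, 6.8]
finger_gap: 0.201
```

Call:
drive_tool:
  increments:
    - [255,-0.47,0,-0.17,0,0,0]
    - [255,-0.94,0,-0.34,0,0,0]
    - [255,-1.41,0,-0.51,0,0,0]
    - [255,-1.41,0,-0.51,0,0,0]

```text
t: 4.7
tcp_pos: [0.5784, -0.0629, 0.0673]
tool_rot: [0.691, 0.701, 0.123, -0.123]
force: [0.4, -0.4, 6.8]
finger_gap: 0.202
```

```bash
python3 - <<'E'
from h import *
im=snap("top","t3.png",(130,150,350,300),3.6)
for c in("orange","blue"):
    for b in blobs(im,c,40):
        if 150<b[0][1]<250 and 190<b[0][0]<320: print(c,b,ray("top",b[0],.086)[:2].round(4))
E
```

```text
(no output)
```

View pics/t3.png

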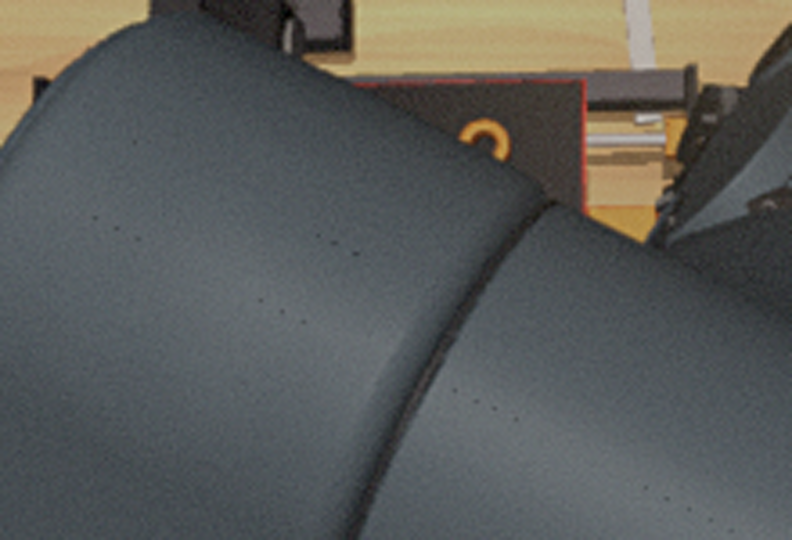

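The plate's front edge has followed the tool (top x now about 292) and there is no stop yet. I'll keep pulling.

Call:
drive_tool:
  increments:
    - [255,-0.38,0,-0.14,0,0,0]
    - [255,-0.75,0,-0.27,0,0,0]
    - [255,-1.13,0,-0.41,0,0,0]
    - [255,-1.5,0,-0.55,0,0,0]
    - [255,-1.5,0,-0.55,0,0,0]

```text
t: 5.25
tcp_pos: [0.5788, -0.0788, 0.0673]
tool_rot: [0.691, 0.701, 0.123, -0.123]
force: [1.1, 0.9, 5.2]
finger_gap: 0.199
```

Call:
drive_tool:
  increments:
    - [255,-0.38,0,-0.14,0,0,0]
    - [255,-0.75,0,-0.27,0,0,0]
    - [255,-1.13,0,-0.41,0,0,0]
    - [255,-1.5,0,-0.55,0,0,0]
    - [255,-1.5,0,-0.55,0,0,0]

```text
t: 5.75
tcp_pos: [0.5791, -0.0948, 0.0673]
tool_rot: [0.691, 0.701, 0.123, -0.123]
force: [1.3, 0.2, 6.3]
finger_gap: 0.201
```

Call:
drive_tool:
  increments:
    - [255,-0.38,0,-0.14,0,0,0]
    - [255,-0.75,0,-0.27,0,0,0]
    - [255,-1.13,0,-0.41,0,0,0]
    - [255,-1.5,0,-0.55,0,0,0]
    - [255,-1.5,0,-0.55,0,0,0]

```text
t: 6.25
tcp_pos: [0.5795, -0.1109, 0.0673]
tool_rot: [0.691, 0.701, 0.123, -0.123]
force: [2.3, 1.3, 5.0]
finger_gap: 0.199
```

Call:
drive_tool:
  increments:
    - [255,-0.38,0,-0.14,0,0,0]
    - [255,-0.75,0,-0.27,0,0,0]
    - [255,-1.13,0,-0.41,0,0,0]
    - [255,-1.13,0,-0.41,0,0,0]

```text
t: 6.65
tcp_pos: [0.5798, -0.1231, 0.0673]
tool_rot: [0.691, 0.701, 0.123, -0.123]
force: [2.2, 0.6, 5.4]
finger_gap: 0.198
```

```bash
cat >> h.py <<'E'
def plate_front(im=None):  # y of the plate's red front edge, from the top view rows near x=.64
    im=snap("top") if im is None else im
    h=cv2.cvtColor(im,cv2.COLOR_RGB2HSV);m=cv2.inRange(h,(0,140,60),(6,255,255))|cv2.inRange(h,(173,140,60),(180,255,255))
    out=[]
    for v in range(178,262,6):
        u=np.flatnonzero(m[v,200:380])
        if len(u): out.append((v,int(u[-1])+200,round(ray("top",(u[-1]+200,v),.07)[1],4)))
    return out
E
python3 -c "
from h import *
print(plate_front(),manip.sense()['tcp_pos'],manip.sense()['force'])"
```

```text
[(178, 320, np.float64(-0.0731)), (184, 320, np.float64(-0.0731))] [ 0.5797436  -0.12310394  0.06730601] [3.58489714 0.03837229 6.35983912]
```

Call:
drive_tool:
  increments:
    - [255,-0.38,0,-0.14,0,0,0]
    - [255,-0.75,0,-0.27,0,0,0]
    - [255,-1.13,0,-0.41,0,0,0]
    - [255,-1.13,0,-0.41,0,0,0]

```text
t: 7.1
tcp_pos: [0.58, -0.1351, 0.0673]
tool_rot: [0.691, 0.701, 0.123, -0.123]
force: [3.7, 1.1, 6.3]
finger_gap: 0.201
```

Call:
drive_tool:
  increments:
    - [255,-0.38,-0.05,-0.14,0,0,0]
    - [255,-0.75,-0.1,-0.27,0,0,0]
    - [255,-1.13,-0.1,-0.41,0,0,0]
    - [255,-1.13,-0.1,-0.41,0,0,0]

```text
t: 7.5
tcp_pos: [0.58, -0.1392, 0.0673]
tool_rot: [0.692, 0.699, 0.128, -0.128]
force: [12.3, 18.7, 1.9]
finger_gap: 0.2
```

Force at 19 N: that is the front stop. I'll ease off, release, rise and swing clear.

Call:
drive_tool:
  increments:
    - [255,0.3,0.1,0.1,0,0,0]
    - [255,0.65,0.1,0.24,0,0,0]
    - [0,0.65,0.1,0.24,0,0,0]
    - [0,0.65,0.1,0.24,0,0,0]
    - [0,0.65,0.1,0.24,0,0,0]
    - [0,0.65,0.1,0.24,0,0,0]
    - [0,0.65,0.1,0.24,0,0,0]
    - [0,2.4,0.1,-4.5,0,0,0]
    - [0,4.1,0.1,-9.2,0,0,0]
    - [0,5.8,0.1,-13.9,0,0,0]
    - [0,5.8,0.1,-13.9,0,0,0]

```text
t: 8.6
tcp_pos: [0.5827, -0.1411, 0.2243]
tool_rot: [0.691, 0.703, 0.124, -0.117]
force: [0.3, -0.0, 0.7]
finger_gap: 0.999
```

```bash
python3 -c "
from h import *
s=manip.sense();print(s['tcp_pos'],s['force'])
goal((.42,-.38,.22),-1.55)"
```

```text
[ 0.58265997 -0.14113208  0.22427971] [ 0.30206343 -0.03107299  0.65579855]
shift [-22.34 -16.63  -7.74] turn [-0.258 -0.279  1.551] t 8.6
```

Call:
drive_tool:
  increments:
    - [0,-22.3,-16.6,-7.7,-0.258,-0.279,1.551]
    - [0,-22.3,-16.6,-7.7,-0.258,-0.279,1.551]
    - [0,-22.3,-16.6,-7.7,-0.258,-0.279,1.551]
    - [0,-22.3,-16.6,-7.7,-0.258,-0.279,1.551]
    - [0,-22.3,-16.6,-7.7,-0.258,-0.279,1.551]
    - [0,-22.3,-16.6,-7.7,-0.258,-0.279,1.551]
    - [0,-22.3,-16.6,-7.7,-0.258,-0.279,1.551]
    - [0,-22.3,-16.6,-7.7,-0.258,-0.279,1.551]
    - [0,-22.3,-16.6,-7.7,-0.258,-0.279,1.551]
    - [0,-22.3,-16.6,-7.7,-0.258,-0.279,1.551]
    - [0,-22.3,-16.6,-7.7,-0.258,-0.279,1.551]
    - [0,-22.3,-16.6,-7.7,-0.258,-0.279,1.551]

```text
t: 9.8
tcp_pos: [0.4164, -0.3765, 0.2125]
tool_rot: [1.0, 0.011, -0.007, -0.004]
force: [-0.2, -0.2, 0.5]
finger_gap: 0.997
```

```bash
cat >> h.py <<'E'
def collars(im,z=.086):
    for c in("orange","blue"):
        for b in blobs(im,c,40):
            w,h=b[1][2:4]
            if 12<=w<=19 and 12<=h<=19: print(c,b[0],b[1][2:],ray("top",b[0],z)[:2].round(4))
E
python3 - <<'E'
from h import *
im=snap("top","t4.png",(130,130,460,340),2.4)
collars(im);print(plate_front(im)); goal((.42,-.38,.22),-1.55)
E
```

```text
orange [194.3 122.3] [15, 19, 114] [0.7713 0.1983]
orange [299.  190.1] [13, 14, 71] [ 0.6221 -0.029 ]
orange [270.2 192.1] [14, 15, 89] [0.6177 0.0315]
[(178, 243, np.float64(0.0923)), (196, 327, np.float64(-0.0881)), (202, 242, np.float64(0.0929)), (208, 327, np.float64(-0.088)), (220, 328, np.float64(-0.0901)), (226, 242, np.float64(0.0913)), (232, 242, np.float64(0.091)), (238, 242, np.float64(0.0906)), (256, 325, np.float64(-0.0838))]
shift [ 0.35  0.32 -0.75] turn [-0.009  0.013  0.003] t 9.85
```

View pics/t4.png

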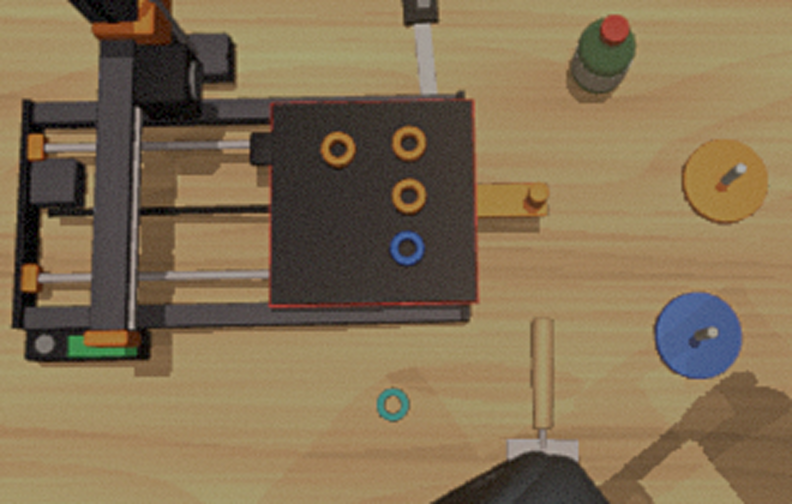

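The bed is forward with its plate edge flush at the front frame, and all four collars are clear of the gantry. Crop positions are (408,143), (408,196) and (338,149) for orange, and (407,248) for blue.

```bash
cat >> h.py <<'E'
BX=.0025   # top view x bias, from the knob as gripped
def rings(roi=(235,165,335,262),z=.086):
    im=snap("top");x0,y0,x1,y1=roi;h=cv2.cvtColor(im[y0:y1,x0:x1],cv2.COLOR_RGB2HSV);out=[]
    for c,lo,hi in(("orange",(8,110,60),(26,255,255)),("blue",(104,100,40),(122,255,255))):
        m=cv2.morphologyEx(cv2.inRange(h,lo,hi),cv2.MORPH_CLOSE,np.ones((3,3)))
        for k in cv2.findContours(m,0,1)[0]:
            k=cv2.convexHull(k)
            if 90<cv2.contourArea(k)<260:
                e=cv2.fitEllipse(k);p=ray("top",np.array(e[0])+[x0,y0],z)+[BX,0,0];out.append((c,p[:2].round(4)));print(c,np.round(e[0],1)+[x0,y0],np.round(e[1],1),p[:2].round(4))
    return out
E
python3 - <<'E'
from h import *
for c,p in rings():
    if c=="blue": goal((p[0],p[1],.15),-1.555)
E
```

```text
orange [299.8 211.2] [14.8 14.9] [ 0.5797 -0.0311]
orange [270.5 191.7] [14.9 15.4] [0.6211 0.0309]
orange [300.  189.3] [14.9 14.9] [ 0.6263 -0.0311]
blue [299.2 232.9] [14.  14.2] [ 0.534  -0.0301]
shift [ 12.64 -34.37   6.4 ] turn [-0.008  0.013  0.007] t 9.9
```

Call:
drive_tool:
  increments:
    - [90,12.64,-34.4,6.4,-0.008,0.013,0.007]
    - [90,12.64,-34.4,6.4,-0.008,0.013,0.007]
    - [90,12.64,-34.4,6.4,-0.008,0.013,0.007]
    - [90,12.64,-34.4,6.4,-0.008,0.013,0.007]
    - [90,12.64,-34.4,6.4,-0.008,0.013,0.007]
    - [90,12.64,-34.4,6.4,-0.008,0.013,0.007]
    - [90,12.64,-34.4,6.4,-0.008,0.013,0.007]
    - [90,12.64,-34.4,6.4,-0.008,0.013,0.007]
    - [90,12.64,-34.4,6.4,-0.008,0.013,0.007]
    - [90,12.64,-34.4,6.4,-0.008,0.013,0.007]
    - [90,12.64,-34.4,6.4,-0.008,0.013,0.007]

```text
t: 11.0
tcp_pos: [0.5349, -0.0317, 0.1503]
tool_rot: [1.0, 0.006, 0.0, 0.0]
force: [-0.5, -0.8, 0.4]
finger_gap: 0.65
```

```bash
python3 - <<'E'
from h import *
goal((.534,-.030,.073),-1.555)
print(manip.sense()["tcp_pos"],manip.sense()["finger_gap"])
snap("scene","s5.png",(340,100,480,205),5.5)
E
```

```text
shift [-0.1  -0.18  7.73] turn [ 0.001 -0.001 -0.003] t 11.0
[ 0.53493751 -0.03167441  0.1502739 ] 0.6500351379515956
```

View pics/s5.png

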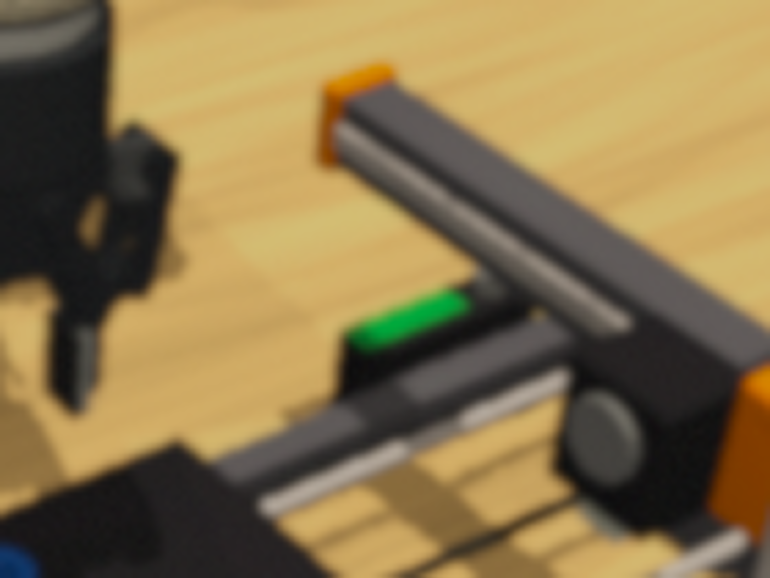

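My crop missed the collar and shows only the +y finger at about (353,165). I'll descend and grip.

Call:
drive_tool:
  increments:
    - [90,-0.1,-0.18,3,0,0,0]
    - [90,-0.1,-0.18,6,0,0,0]
    - [90,-0.1,-0.18,7.7,0,0,0]
    - [90,-0.1,-0.18,7.7,0,0,0]
    - [90,-0.1,-0.18,7.7,0,0,0]
    - [255,-0.1,-0.18,7.7,0,0,0]
    - [255,-0.1,-0.18,7.7,0,0,0]
    - [255,-0.1,-0.18,7.7,0,0,0]
    - [255,-0.1,-0.18,7.7,0,0,0]
    - [255,-0.1,-0.18,7.7,0,0,0]

```text
t: 12.05
tcp_pos: [0.535, -0.0292, 0.0746]
tool_rot: [1.0, 0.007, 0.002, 0.001]
force: [-0.3, -1.7, 6.2]
finger_gap: 0.336
```

Call:
drive_tool:
  increments:
    - [255,0,0,-3,0,0,0]
    - [255,0,0,-7,0,0,0]
    - [255,0,0,-7,0,0,0]
  force: 40

```text
t: 12.35
tcp_pos: [0.5375, -0.0293, 0.148]
tool_rot: [1.0, 0.007, 0.006, 0.002]
force: [1.3, -0.1, -0.1]
finger_gap: 0.327
```

```bash
python3 - <<'E'
from h import *
print(manip.sense()["finger_gap"]); goal((.462,-.295,.13),-1.555)
E
```

```text
0.32674630276135036
shift [-7.94 26.46  1.8 ] turn [ 0.003 -0.011 -0.002] t 12.35
```

Call:
drive_tool:
  increments:
    - [255,-2,6.6,0.5,0,0,0]
    - [255,-4,13,0.9,0,0,0]
    - [255,-6,20,1.4,0,0,0]
    - [255,-7.7,26.5,1.8,0,0,0]
    - [255,-7.7,26.5,1.8,0,0,0]
    - [255,-7.7,26.5,1.8,0,0,0]
    - [255,-7.7,26.5,1.8,0,0,0]
    - [255,-7.7,26.5,1.8,0,0,0]
    - [255,-7.7,26.5,1.8,0,0,0]
    - [255,-7.7,26.5,1.8,0,0,0]

```text
t: 13.35
tcp_pos: [0.4608, -0.2929, 0.1252]
tool_rot: [1.0, 0.008, 0.0, -0.0]
force: [-0.2, -0.2, -0.1]
finger_gap: 0.33
```

```bash
python3 - <<'E'
from h import *
s=manip.sense();print(s["tcp_pos"],s["finger_gap"],pix("scene",s["tcp_pos"]))
snap("scene","s6.png",(160,170,270,290),5);goal((.462,-.295,.13),-1.555)
E
```

```text
[ 0.46076116 -0.29288955  0.12522002] 0.33004662550277764 [201.6645232  213.76547986]
shift [ 0.11  0.19 -0.47] turn [ 0. -0. -0.] t 13.4
```

View pics/s6.png

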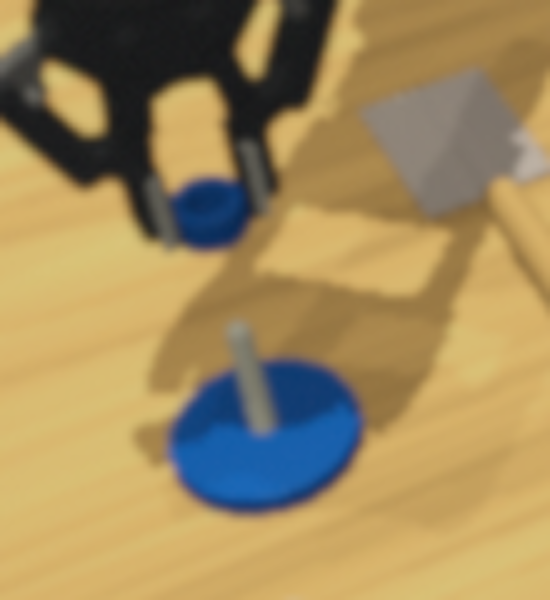

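The held collar is centred at scene (202.4,212.4). The post tip is at (207.6,235.8) and its base at (212.4,255.5).

```bash
python3 - <<'E'
from h import *
s=manip.sense();c=ray("scene",(202.4,212.4),.1286);p=ray("scene",(207.6,235.8),.071);b=ray("scene",(212.4,255.7),.012)
im=manip.snapshot("scene");h=cv2.cvtColor(im[200:226,185:225],cv2.COLOR_RGB2HSV);m=cv2.inRange(h,(104,120,20),(122,255,255))
u=cv2.boundingRect(m);print("bbox",u[0]+185+u[2]/2,u[1]+200+u[3]/2,u)
print(c,p,b,"corr",p-c); goal((s["tcp_pos"]+np.r_[(p-c)[:2],0]),-1.555)
E
```

```text
bbox 202.5 213.0 (10, 7, 15, 12)
[ 0.46166077 -0.29104314  0.1286    ] [ 0.46700382 -0.29393546  0.071     ] [ 0.46629268 -0.29498279  0.012     ] corr [ 0.00534304 -0.00289233 -0.0576    ]
shift [0.52 0.27 0.01] turn [ 0.    -0.001 -0.   ] t 13.45
```

Call:
drive_tool:
  increments:
    - [255,0.35,0.25,0,0,0,0]
    - [255,0.35,0.25,2,0,0,0]
    - [255,0.35,0.25,3.5,0,0,0]
    - [255,0.35,0.25,4.2,0,0,0]
    - [255,0.35,0.25,4.9,0,0,0]
    - [255,0.35,0.25,5.4,0,0,0]
    - [255,0.35,0.25,5.7,0,0,0]
    - [255,0.35,0.25,5.7,0,0,0]

```text
t: 14.25
tcp_pos: [0.4641, -0.2971, 0.0681]
tool_rot: [1.0, 0.007, 0.0, 0.0]
force: [0.2, 0.9, 0.4]
finger_gap: 0.328
```

Call:
drive_tool:
  increments:
    - [255,0,-0.1,0.7,0,0,0]
    - [255,0,-0.1,1.4,0,0,0]
    - [255,0,-0.1,2,0,0,0]
    - [255,0,-0.1,2,0,0,0]

```text
t: 14.65
tcp_pos: [0.4636, -0.2957, 0.0472]
tool_rot: [1.0, 0.007, -0.0, -0.0]
force: [-0.6, -0.7, -0.3]
finger_gap: 0.33
```

```bash
python3 - <<'E'
from h import *
s=manip.sense();print(s["tcp_pos"],s["force"])
snap("scene","s7.png",(160,170,270,290),5)
E
```

```text
[ 0.46360708 -0.29569411  0.04722023] [-0.58948463 -0.67750485 -0.29735521]
```

View pics/s7.png

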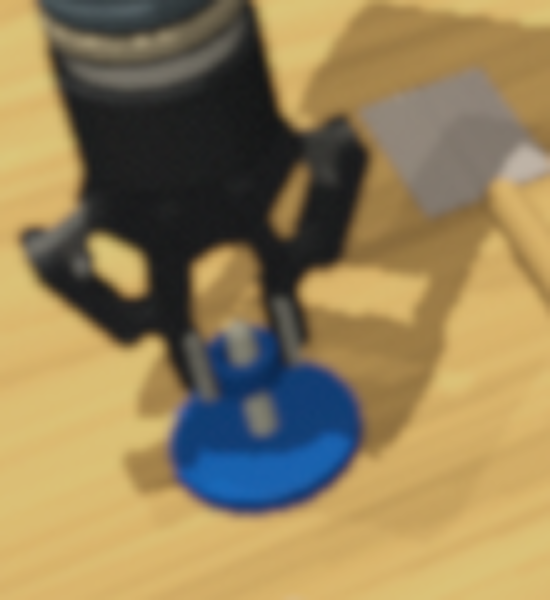

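The collar is threaded, with the post visible through the ring at crop (242,345). Releasing.

Call:
drive_tool:
  increments:
    - [90,0,0,0,0,0,0]
    - [90,0,0,0,0,0,0]
    - [90,0,0,0,0,0,0]
    - [90,0,0,-3,0,0,0]
    - [90,0,0,-7,0,0,0]
    - [90,0,0,-11,0,0,0]
    - [90,0,0,-11,0,0,0]

```text
t: 15.4
tcp_pos: [0.467, -0.2987, 0.1637]
tool_rot: [1.0, 0.007, 0.005, 0.005]
force: [1.4, 0.1, -0.1]
finger_gap: 0.647
```

```bash
python3 - <<'E'
from h import *
r=rings();goal((*[p for c,p in r if c=="orange" and p[1]<0][0],.14),-1.555)
h=cv2.cvtColor(snap("scene")[200:290,160:270],cv2.COLOR_RGB2HSV);m=cv2.inRange(h,(104,120,20),(122,255,255));print(cv2.boundingRect(m))
E
```

```text
orange [299.9 211.4] [14.8 15.4] [ 0.5792 -0.0313]
orange [238.1 214.3] [ 8.8 41.5] [0.5729 0.0976]
orange [270.5 191.8] [14.9 15.4] [0.6209 0.0309]
orange [300.  189.4] [14.8 15.2] [ 0.6261 -0.0311]
shift [ 11.7  -26.48   2.05] turn [ 0.006 -0.006 -0.002] t 15.45
(35, 43, 37, 29)
```

Call:
drive_tool:
  increments:
    - [90,2.5,-5.5,0,0,0,0]
    - [90,5,-11,0,0,0,0]
    - [90,7.5,-16.5,0,0,0,0]
    - [90,10,-22,0.8,0,0,0]
    - [90,11.9,-26.3,1.7,0,0,0]
    - [90,11.9,-26.3,1.7,0,0,0]
    - [90,11.9,-26.3,1.7,0,0,0]
    - [90,11.9,-26.3,1.7,0,0,0]
    - [90,11.9,-26.3,1.7,0,0,0]
    - [90,11.9,-26.3,1.7,0,0,0]

```text
t: 16.5
tcp_pos: [0.5789, -0.0329, 0.1409]
tool_rot: [1.0, 0.006, -0.0, 0.0]
force: [-0.1, -0.9, 1.0]
finger_gap: 0.648
```

```bash
python3 -c "
from h import *
goal((.5792,-.0313,.074),-1.555)"
```

```text
shift [ 0.03 -0.17  6.69] turn [ 0.001  0.    -0.004] t 16.5
```

Call:
drive_tool:
  increments:
    - [90,0,-0.15,3,0,0,0]
    - [90,0,-0.15,5.5,0,0,0]
    - [90,0,-0.15,6.7,0,0,0]
    - [90,0,-0.15,6.7,0,0,0]
    - [90,0,-0.15,6.7,0,0,0]
    - [255,0,-0.15,6.7,0,0,0]
    - [255,0,-0.15,6.7,0,0,0]
    - [255,0,-0.15,6.7,0,0,0]
    - [255,0,-0.15,6.7,0,0,0]
    - [255,0,-0.15,6.7,0,0,0]

```text
t: 17.5
tcp_pos: [0.5805, -0.0304, 0.0757]
tool_rot: [1.0, 0.007, 0.002, 0.001]
force: [-0.0, -0.9, 6.3]
finger_gap: 0.325
```

Call:
drive_tool:
  increments:
    - [255,0,0,-3,0,0,0]
    - [255,0,0,-6.5,0,0,0]
    - [255,0,0,-6.5,0,0,0]
    - [255,0,0,-6.5,0,0,0]
    - [255,0,0,-6.5,0,0,0]

```text
t: 18.0
tcp_pos: [0.5786, -0.0298, 0.1384]
tool_rot: [1.0, 0.007, -0.001, 0.0]
force: [-0.5, -0.6, -0.2]
finger_gap: 0.323
```

```bash
python3 -c "
from h import *
goal((.607,-.326,.13),-1.555)"
```

```text
shift [ 2.44 29.66  0.84] turn [ 0.     0.001 -0.002] t 18.0
```

Call:
drive_tool:
  increments:
    - [255,0,6,0,0,0,0]
    - [255,0,12,0,0,0,0]
    - [255,0,18,0,0,0,0]
    - [255,1,24,0,0,0,0]
    - [255,2.4,29.7,0.8,0,0,0]
    - [255,2.4,29.7,0.8,0,0,0]
    - [255,2.4,29.7,0.8,0,0,0]
    - [255,2.4,29.7,0.8,0,0,0]
    - [255,2.4,29.7,0.8,0,0,0]
    - [255,2.4,29.7,0.8,0,0,0]

```text
t: 19.0
tcp_pos: [0.6071, -0.3245, 0.1308]
tool_rot: [1.0, 0.008, -0.001, -0.001]
force: [0.4, 0.6, 1.0]
finger_gap: 0.323
```

```bash
python3 - <<'E'
from h import *
s=manip.sense();print(s["tcp_pos"],s["finger_gap"],pix("scene",s["tcp_pos"]))
im=snap("scene","s8.png",(160,225,280,345),5);goal((.607,-.326,.13),-1.555)
h=cv2.cvtColor(im[240:292,190:240],cv2.COLOR_RGB2HSV);m=cv2.inRange(h,(8,190,50),(24,255,255));u=cv2.boundingRect(m);print("bbox c",u[0]+190+u[2]/2,u[1]+240+u[3]/2,u)
E
```

```text
[ 0.60705011 -0.32452854  0.13076014] 0.32300399734040397 [211.16291477 269.23827878]
shift [-0.04  0.13  0.11] turn [-0.  0. -0.] t 19.05
bbox c 212.0 269.0 (13, 20, 18, 18)
```

View pics/s8.png

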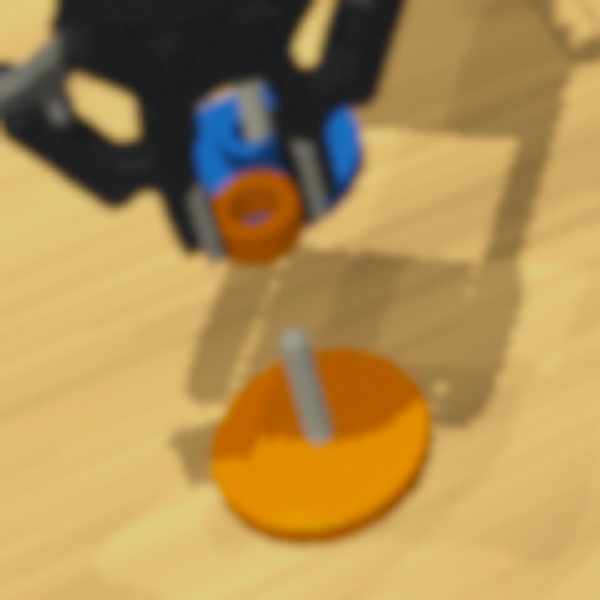

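The held orange collar is centred at (212,269). The orange post tip is at about (218.6,292) and its base at (223.6,313). The blue collar shows behind, threaded low on its post.

```bash
python3 - <<'E'
from h import *
t=manip.sense()["tcp_pos"]
c=ray("scene",(212,269),t[2]+.0034);p=ray("scene",(218.6,292),.071);b=ray("scene",(223.6,313),.012)
print("orange corr",(p-c)[:2],p,b)
c=ray("scene",(202.5,213),.1286);p=ray("scene",(207.6,235.8),.071);print("blue corr",(p-c)[:2])
E
```

```text
orange corr [-0.00136163  0.00039716] [ 0.60932001 -0.32324434  0.071     ] [ 0.61130283 -0.32508277  0.012     ]
blue corr [ 0.0036071 -0.0025044]
```

Call:
drive_tool:
  increments:
    - [255,-0.05,0.05,2,0,0,0]
    - [255,-0.05,0.05,4,0,0,0]
    - [255,-0.05,0.05,4.8,0,0,0]
    - [255,-0.05,0.05,5.5,0,0,0]
    - [255,-0.05,0.05,6.2,0,0,0]
    - [255,-0.05,0.05,6.2,0,0,0]

```text
t: 19.65
tcp_pos: [0.6069, -0.3268, 0.0688]
tool_rot: [1.0, 0.007, -0.0, -0.0]
force: [-0.4, 0.7, 0.1]
finger_gap: 0.325
```

Call:
drive_tool:
  increments:
    - [255,0,0,0.7,0,0,0]
    - [255,0,0,1.4,0,0,0]
    - [255,0,0,2,0,0,0]
    - [255,0,0,2,0,0,0]

```text
t: 20.05
tcp_pos: [0.6066, -0.3268, 0.0482]
tool_rot: [1.0, 0.007, -0.0, -0.0]
force: [-0.3, 1.2, -0.2]
finger_gap: 0.32
```

```bash
python3 - <<'E'
from h import *
s=manip.sense();print(s["tcp_pos"],s["finger_gap"],s["force"])
snap("scene","s9.png",(160,225,280,345),4)
E
```

```text
[ 0.60663612 -0.32682111  0.04817976] 0.3198913941405685 [-0.31160081  1.15101915 -0.17975688]
```

View pics/s9.png

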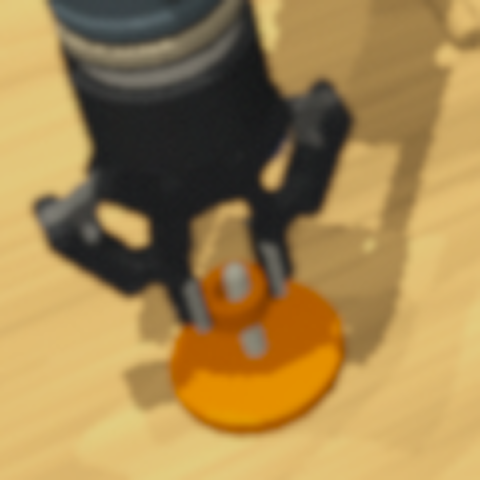

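This one is threaded too, with the post visible through the bore at crop (235,278). Release, rise and re-measure.

Call:
drive_tool:
  increments:
    - [90,0,0,0,0,0,0]
    - [90,0,0,0,0,0,0]
    - [90,0,0,0,0,0,0]
    - [90,0,0,-3,0,0,0]
    - [90,0,0,-6,0,0,0]
    - [90,0,0,-9,0,0,0]
    - [90,0,0,-9,0,0,0]
    - [90,0,0,-9,0,0,0]
    - [90,0,0,-9,0,0,0]

```text
t: 21.0
tcp_pos: [0.6062, -0.3266, 0.1383]
tool_rot: [1.0, 0.007, -0.001, -0.0]
force: [0.1, 0.4, -0.7]
finger_gap: 0.646
```

```bash
python3 - <<'E'
from h import *
for c,p in rings():
    if c=="orange" and p[0]>.59: goal((*p,.138),-1.555)
E
cat >> h.py <<'E'
def srings():
    for b in blobs(manip.snapshot("scene"),"orange",80):
        p=ray("scene",b[0],.086)[:2]+[-.006,.0037]
        if .49<p[0]<.67 and -.09<p[1]<.09: print("scene",b[0],b[1][2:],p.round(4))
E
python3 -c "
from h import *
srings();goal((.6262,-.0311,.138),-1.555)"
```

```text
scene [387.8 219.9] [17, 17, 236] [0.6215 0.0313]
scene [363.8 232.9] [17, 17, 245] [ 0.6268 -0.03  ]
shift [ 2.410e+00 -2.951e+01  1.000e-02] turn [-0.001  0.002 -0.002] t 21.1
```

Call:
drive_tool:
  increments:
    - [90,0.5,-6,0,0,0,0]
    - [90,1,-12,0,0,0,0]
    - [90,1.5,-18,0,0,0,0]
    - [90,2,-24,0,0,0,0]
    - [90,2.4,-29.4,0,0,0,0]
    - [90,2.4,-29.4,0,0,0,0]
    - [90,2.4,-29.4,0,0,0,0]
    - [90,2.4,-29.4,0,0,0,0]
    - [90,2.4,-29.4,0,0,0,0]

```text
t: 22.0
tcp_pos: [0.627, -0.0338, 0.1386]
tool_rot: [1.0, 0.006, -0.0, 0.0]
force: [0.1, -0.0, -0.2]
finger_gap: 0.645
```

```bash
python3 -c "
from h import *
goal((.6262,-.0307,.074),-1.555);srings()"
```

```text
shift [-0.07 -0.32  6.46] turn [ 0.001  0.    -0.003] t 22.0
scene [387.6 220. ] [17, 17, 236] [0.6215 0.0308]
scene [363.9 233.1] [17, 18, 253] [ 0.6273 -0.0301]
```

Call:
drive_tool:
  increments:
    - [90,0,-0.3,3,0,0,0]
    - [90,0,-0.3,5.3,0,0,0]
    - [90,0,-0.3,6.4,0,0,0]
    - [90,0,-0.3,6.4,0,0,0]
    - [90,0,-0.3,6.4,0,0,0]
    - [255,0,-0.3,6.4,0,0,0]
    - [255,0,-0.3,6.4,0,0,0]
    - [255,0,-0.3,6.4,0,0,0]
    - [255,0,-0.3,6.4,0,0,0]
    - [255,0,-0.3,6.4,0,0,0]

```text
t: 23.05
tcp_pos: [0.628, -0.0303, 0.0768]
tool_rot: [1.0, 0.007, 0.002, 0.001]
force: [-0.5, -0.9, 6.5]
finger_gap: 0.323
```

Call:
drive_tool:
  increments:
    - [255,0,0,-3,0,0,0]
    - [255,0,0,-6.5,0,0,0]
    - [255,0,0,-6.5,0,0,0]
    - [255,0,0,-6.5,0,0,0]
    - [255,0,0,-6.5,0,0,0]

```text
t: 23.55
tcp_pos: [0.6259, -0.0295, 0.1392]
tool_rot: [1.0, 0.007, -0.001, -0.0]
force: [-0.1, -0.0, -0.5]
finger_gap: 0.318
```

```bash
python3 -c "
from h import *
goal((.6066,-.326,.13),-1.555)"
```

```text
shift [-2.34 29.62  0.92] turn [-0.     0.002 -0.002] t 23.55
```

Call:
drive_tool:
  increments:
    - [255,-2,6,0,0,0,0]
    - [255,-2.3,12,0,0,0,0]
    - [255,-2.3,18,0,0,0,0]
    - [255,-2.3,24,0,0,0,0]
    - [255,-2.3,29.6,0.8,0,0,0]
    - [255,-2.3,29.6,0.8,0,0,0]
    - [255,-2.3,29.6,0.8,0,0,0]
    - [255,-2.3,29.6,0.8,0,0,0]
    - [255,-2.3,29.6,0.8,0,0,0]
    - [255,-2.3,29.6,0.8,0,0,0]

```text
t: 24.55
tcp_pos: [0.6078, -0.324, 0.1317]
tool_rot: [1.0, 0.008, -0.0, -0.0]
force: [0.2, -0.0, -0.1]
finger_gap: 0.319
```

```bash
cat >> h.py <<'E'
def held():  # offset of held orange collar from the orange post, scene view
    s=manip.sense();t=s["tcp_pos"];print(t.round(4),s["finger_gap"].round(3))
    im=manip.snapshot("scene");h=cv2.cvtColor(im[240:289,190:240],cv2.COLOR_RGB2HSV);m=cv2.inRange(h,(8,190,50),(24,255,255));u=cv2.boundingRect(m);c=(u[0]+190+u[2]/2,u[1]+240+u[3]/2)
    print(c,u,"corr",(ray("scene",(218.6,292),.071)-ray("scene",c,t[2]+.0034))[:2].round(4))
E
python3 -c "
from h import *
held();goal((.6066,-.326,.068),-1.555)"
```

```text
Traceback (most recent call last):
  File "h.py", line 56, in held
    s=manip.sense();t=s["tcp_pos"];print(t.round(4),s["finger_gap"].round(3))
                                                    ^^^^^^^^^^^^^^^^^^^^^
AttributeError: 'float' object has no attribute 'round'
```

```bash
sed -i 's/s\["finger_gap"\].round(3)/s["finger_gap"]/' h.py; python3 -c "
from h import *
held();goal((.6066,-.326,.068),-1.555)"
```

```text
[ 0.6078 -0.324   0.1317] 0.3189056364284081
(212.0, 269.0) (13, 20, 18, 18) corr [-0.0019  0.0005]
shift [-0.15  0.19  6.41] turn [-0.  0. -0.] t 24.6
```

Call:
drive_tool:
  increments:
    - [255,-0.1,0.05,2,0,0,0]
    - [255,-0.1,0.05,4,0,0,0]
    - [255,-0.1,0.05,4.8,0,0,0]
    - [255,-0.1,0.05,5.5,0,0,0]
    - [255,-0.1,0.05,6.2,0,0,0]
    - [255,-0.1,0.05,6.9,0,0,0]
    - [255,-0.1,0.05,7.6,0,0,0]
    - [255,-0.1,0.05,7.6,0,0,0]

```text
t: 25.4
tcp_pos: [0.6065, -0.3264, 0.0553]
tool_rot: [1.0, 0.007, -0.0, -0.0]
force: [-0.2, -0.2, -0.3]
finger_gap: 0.318
```

Call:
drive_tool:
  increments:
    - [90,0,0,0,0,0,0]
    - [90,0,0,0,0,0,0]
    - [90,0,0,0,0,0,0]
    - [90,0,0,-3,0,0,0]
    - [90,0,0,-6,0,0,0]
    - [90,0,0,-8.3,0,0,0]
    - [90,0,0,-8.3,0,0,0]
    - [90,0,0,-8.3,0,0,0]
    - [90,0,0,-8.3,0,0,0]

```text
t: 26.3
tcp_pos: [0.6061, -0.326, 0.138]
tool_rot: [1.0, 0.007, -0.001, -0.001]
force: [-0.0, -0.1, -0.5]
finger_gap: 0.646
```

```bash
python3 -c "
from h import *
srings();goal((.621,.0309,.138),-1.555)
for b in blobs(manip.snapshot('scene'),'orange',80):
    if b[0][1]>240: print(b)"
```

```text
scene [387.8 219.9] [17, 17, 236] [0.6215 0.0313]
shift [ 1.980e+00 -3.567e+01  1.000e-02] turn [-0.001  0.002 -0.002] t 26.35
(array([311.1, 241.6]), [295, 230, 36, 25, 568])
(array([224. , 314.1]), [202, 294, 45, 40, 1313])
```

Call:
drive_tool:
  increments:
    - [90,0,-6,0,0,0,0]
    - [90,0.5,-12,0,0,0,0]
    - [90,1,-18,0,0,0,0]
    - [90,1.5,-24,0,0,0,0]
    - [90,2,-30,0,0,0,0]
    - [90,2,-35.4,0,0,0,0]
    - [90,2,-35.4,0,0,0,0]
    - [90,2,-35.4,0,0,0,0]
    - [90,2,-35.4,0,0,0,0]
    - [90,2,-35.4,0,0,0,0]

```text
t: 27.4
tcp_pos: [0.6221, 0.0266, 0.1386]
tool_rot: [1.0, 0.007, -0.0, 0.001]
force: [-0.4, -0.6, 0.7]
finger_gap: 0.651
```

```bash
python3 -c "
from h import *
goal((.621,.0312,.0745),-1.555);srings()"
```

```text
shift [-0.11 -0.46  6.4 ] turn [ 0.001  0.    -0.002] t 27.4
scene [387.8 220. ] [17, 17, 241] [0.6217 0.0311]
```

Call:
drive_tool:
  increments:
    - [90,-0.1,-0.45,3,0,0,0]
    - [90,-0.1,-0.45,5.3,0,0,0]
    - [90,-0.1,-0.45,6.4,0,0,0]
    - [90,-0.1,-0.45,6.4,0,0,0]
    - [90,-0.1,-0.45,6.4,0,0,0]
    - [255,-0.1,-0.45,6.4,0,0,0]
    - [255,-0.1,-0.45,6.4,0,0,0]
    - [255,-0.1,-0.45,6.4,0,0,0]
    - [255,-0.1,-0.45,6.4,0,0,0]
    - [255,-0.1,-0.45,6.4,0,0,0]

```text
t: 28.45
tcp_pos: [0.6223, 0.0317, 0.0767]
tool_rot: [1.0, 0.007, 0.002, 0.001]
force: [-0.7, -1.5, 5.9]
finger_gap: 0.32
```

Call:
drive_tool:
  increments:
    - [255,0,0,-3,0,0,0]
    - [255,0,0,-6.5,0,0,0]
    - [255,0,0,-6.5,0,0,0]
    - [255,0,0,-6.5,0,0,0]
    - [255,0,0,-6.5,0,0,0]

```text
t: 28.95
tcp_pos: [0.6201, 0.0323, 0.1392]
tool_rot: [1.0, 0.007, -0.001, 0.0]
force: [-0.2, 0.4, 0.3]
finger_gap: 0.316
```

```bash
python3 -c "
from h import *
goal((.6066,-.3255,.138),-1.555)"
```

```text
shift [-1.84 35.76  0.12] turn [ 0.     0.002 -0.002] t 28.95
```

Call:
drive_tool:
  increments:
    - [255,-1.7,6,0,0,0,0]
    - [255,-1.8,12,0,0,0,0]
    - [255,-1.8,18,0,0,0,0]
    - [255,-1.8,24,0,0,0,0]
    - [255,-1.8,30,0,0,0,0]
    - [255,-1.8,35.7,0,0,0,0]
    - [255,-1.8,35.7,0,0,0,0]
    - [255,-1.8,35.7,0,0,0,0]
    - [255,-1.8,35.7,0,0,0,0]
    - [255,-1.8,35.7,0,0,0,0]
    - [255,-1.8,35.7,0.6,0,0,0]

```text
t: 30.05
tcp_pos: [0.6083, -0.323, 0.1343]
tool_rot: [1.0, 0.008, 0.0, -0.0]
force: [0.7, 0.0, -0.6]
finger_gap: 0.32
```

```bash
python3 -c "
from h import *
held();goal((.6066,-.326,.068),-1.555)"
```

```text
[ 0.6083 -0.323   0.1343] 0.31999691811352177
(213.0, 268.0) (14, 19, 18, 18) corr [-0.0031 -0.0013]
shift [-0.1   0.36  6.49] turn [-0.002  0.001  0.   ] t 30.1
```

Call:
drive_tool:
  increments:
    - [255,-0.12,0.15,2,0,0,0]
    - [255,-0.12,0.15,4,0,0,0]
    - [255,-0.12,0.15,4.8,0,0,0]
    - [255,-0.12,0.15,5.5,0,0,0]
    - [255,-0.12,0.15,6.2,0,0,0]
    - [255,-0.12,0.15,6.9,0,0,0]
    - [255,-0.12,0.15,7.6,0,0,0]
    - [255,-0.12,0.15,7.6,0,0,0]

```text
t: 30.9
tcp_pos: [0.6063, -0.3263, 0.0573]
tool_rot: [1.0, 0.007, -0.0, -0.0]
force: [-0.1, 0.4, 0.2]
finger_gap: 0.317
```

Release, rise and check both posts.

Call:
drive_tool:
  increments:
    - [90,0,0,0,0,0,0]
    - [90,0,0,0,0,0,0]
    - [90,0,0,0,0,0,0]
    - [90,0,0,-3,0,0,0]
    - [90,0,0,-6,0,0,0]
    - [90,0,0,-9,0,0,0]
    - [90,0,0,-12,0,0,0]
    - [90,0,0,-14,0,0,0]
    - [90,0,0,-14,0,0,0]
    - [90,0,0,-14,0,0,0]

```text
t: 31.9
tcp_pos: [0.6066, -0.3266, 0.1984]
tool_rot: [1.0, 0.007, 0.0, 0.0]
force: [-0.3, -0.6, 0.1]
finger_gap: 0.65
```

```bash
python3 - <<'E'
from h import *
a=snap("scene")[160:340,150:450];cv2.imwrite("pics/s10.png",cv2.resize(a[:,:,::-1],None,fx=2.6,fy=2.6,interpolation=cv2.INTER_CUBIC))
goal((.582,-.139,.22),.0175,.35)
E
```

```text
shift [ -2.15 -18.74  -2.26] turn [ 0.274  0.274 -1.557] t 31.95
```

View pics/s10.png

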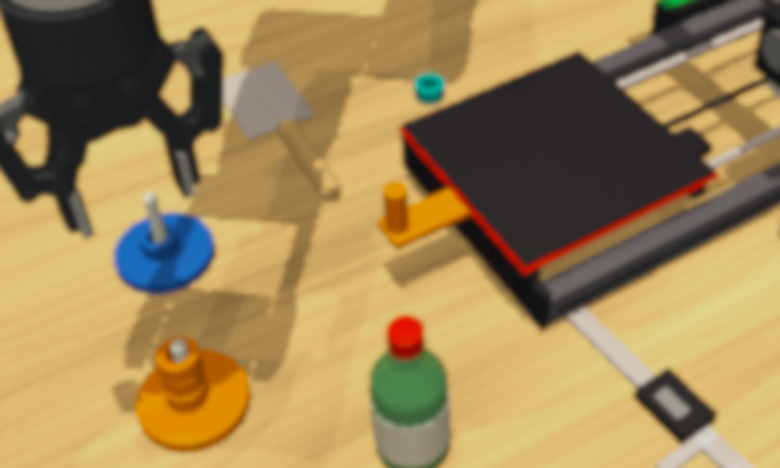

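All three orange collars are stacked on the orange post and the blue one is on the blue post. The plate is empty, and the scraper, calipers and bottle are undisturbed. Now back to the knob.

Call:
drive_tool:
  increments:
    - [60,-2.1,-18.7,-2.3,0.274,0.274,-1.557]
    - [60,-2.1,-18.7,-2.3,0.274,0.274,-1.557]
    - [60,-2.1,-18.7,-2.3,0.274,0.274,-1.557]
    - [60,-2.1,-18.7,-2.3,0.274,0.274,-1.557]
    - [60,-2.1,-18.7,-2.3,0.274,0.274,-1.557]
    - [60,-2.1,-18.7,-2.3,0.274,0.274,-1.557]
    - [60,-2.1,-18.7,-2.3,0.274,0.274,-1.557]
    - [60,-2.1,-18.7,-2.3,0.274,0.274,-1.557]
    - [60,-2.1,-18.7,-2.3,0.274,0.274,-1.557]
    - [60,-2.1,-18.7,-2.3,0.274,0.274,-1.557]
    - [60,-2.1,-18.7,-2.3,0.274,0.274,-1.557]
    - [60,-2.1,-18.7,-2.3,0.274,0.274,-1.557]
    - [60,-2.1,-18.7,-2.3,0.274,0.274,-1.557]
    - [60,-2.1,-18.7,-2.3,0.274,0.274,-1.557]
    - [60,-2.1,-18.7,-2.3,0.274,0.274,-1.557]

```text
t: 33.45
tcp_pos: [0.5829, -0.1396, 0.2211]
tool_rot: [0.691, 0.702, 0.122, -0.123]
force: [-0.1, -0.2, -0.6]
finger_gap: 0.762
```

```bash
python3 -c "
from h import *
print(ray('top',(353.75,210.4),.1),manip.sense()['q'].round(2));goal((.58,-.139,.067),.0175,.35)"
```

```text
[ 0.57656407 -0.14267768  0.1       ] [-0.57  0.57  1.44  0.3   1.34 -0.68]
shift [-5.21 -0.3  14.5 ] turn [ 0.001  0.001 -0.001] t 33.45
```

Call:
drive_tool:
  increments:
    - [60,-1.4,-0.3,4,0,0,0]
    - [60,-2.9,-0.3,8,0,0,0]
    - [60,-4.3,-0.3,12,0,0,0]
    - [60,-5.2,-0.3,14.5,0,0,0]
    - [60,-5.2,-0.3,14.5,0,0,0]
    - [60,-5.2,-0.3,14.5,0,0,0]
    - [255,-5.2,-0.3,14.5,0,0,0]
    - [255,-5.2,-0.3,14.5,0,0,0]
    - [255,-5.2,-0.3,14.5,0,0,0]
    - [255,-5.2,-0.3,14.5,0,0,0]
    - [255,-5.2,-0.3,14.5,0,0,0]
    - [255,-5.2,-0.3,14.5,0,0,0]
  force: 30

```text
t: 34.65
tcp_pos: [0.5802, -0.1395, 0.0688]
tool_rot: [0.69, 0.703, 0.122, -0.123]
force: [-1.8, -1.0, 5.7]
finger_gap: 0.2
```

Call:
drive_tool:
  increments:
    - [255,0.47,0,0.17,0,0,0]
    - [255,1.41,0,0.51,0,0,0]
    - [255,2.35,0,0.86,0,0,0]
    - [255,3.29,0,1.2,0,0,0]
    - [255,4.23,0,1.54,0,0,0]
    - [255,5.17,0,1.89,0,0,0]
    - [255,6.11,0,2.23,0,0,0]
    - [255,7.05,0,2.57,0,0,0]
    - [255,7.99,0,2.92,0,0,0]
    - [255,8.93,0,3.26,0,0,0]
    - [255,9.87,0,3.6,0,0,0]
    - [255,9.87,0,3.6,0,0,0]

```text
t: 35.85
tcp_pos: [0.5777, -0.0327, 0.0688]
tool_rot: [0.69, 0.703, 0.122, -0.124]
force: [-2.1, 2.2, 5.2]
finger_gap: 0.202
```

Call:
drive_tool:
  increments:
    - [255,0.47,0,0.17,0,0,0]
    - [255,1.41,0,0.51,0,0,0]
    - [255,2.35,0,0.86,0,0,0]
    - [255,3.29,0,1.2,0,0,0]
    - [255,4.23,0,1.54,0,0,0]
    - [255,5.17,0,1.89,0,0,0]
    - [255,6.11,0,2.23,0,0,0]
    - [255,7.05,0,2.57,0,0,0]
    - [255,7.99,0,2.92,0,0,0]
    - [255,8.8,0,3.2,0,0,0]
    - [255,8.8,0,3.2,0,0,0]

```text
t: 36.95
tcp_pos: [0.5756, 0.061, 0.0688]
tool_rot: [0.69, 0.703, 0.122, -0.125]
force: [-3.2, 3.4, 5.5]
finger_gap: 0.198
```

Call:
drive_tool:
  increments:
    - [255,0.3,0,0.11,0,0,0]
    - [255,0.6,0,0.22,0,0,0]
    - [255,0.9,0,0.33,0,0,0]
    - [255,1.3,0,0.47,0,0,0]
    - [255,1.3,0,0.47,0,0,0]

```text
t: 37.45
tcp_pos: [0.5755, 0.07, 0.0687]
tool_rot: [0.689, 0.704, 0.12, -0.122]
force: [-8.2, -13.7, 11.5]
finger_gap: 0.2
```

Call:
drive_tool:
  increments:
    - [255,0.3,0,0.11,0,0,0]
    - [255,0.3,0,0.11,0,0,0]
    - [255,0.3,0,0.11,0,0,0]

```text
t: 37.75
tcp_pos: [0.5755, 0.0705, 0.0686]
tool_rot: [0.689, 0.705, 0.119, -0.12]
force: [-11.3, -22.3, 14.5]
finger_gap: 0.199
```

The rear stop is firm at 22 N, and the tool has travelled 210 mm. Now forward.

Call:
drive_tool:
  increments:
    - [255,-0.5,0,-0.18,0,0,0]
    - [255,-1.41,0,-0.51,0,0,0]
    - [255,-2.35,0,-0.86,0,0,0]
    - [255,-3.29,0,-1.2,0,0,0]
    - [255,-4.23,0,-1.54,0,0,0]
    - [255,-5.17,0,-1.89,0,0,0]
    - [255,-6.11,0,-2.23,0,0,0]
    - [255,-7.05,0,-2.57,0,0,0]
    - [255,-7.99,0,-2.92,0,0,0]
    - [255,-8.93,0,-3.26,0,0,0]
    - [255,-9.87,0,-3.6,0,0,0]
    - [255,-10.8,0,-3.94,0,0,0]
    - [255,-11.7,0,-4.27,0,0,0]
    - [255,-12.7,0,-4.63,0,0,0]
    - [255,-13.6,0,-4.96,0,0,0]
    - [255,-14.6,0,-5.33,0,0,0]
    - [255,-15.5,0,-5.66,0,0,0]
    - [255,-16.5,0,-6.02,0,0,0]
    - [255,-17.4,0,-6.35,0,0,0]
    - [255,-18.3,0,-6.68,0,0,0]

```text
t: 39.75
tcp_pos: [0.5796, -0.1173, 0.0687]
tool_rot: [0.69, 0.703, 0.123, -0.124]
force: [-3.0, 4.5, 6.6]
finger_gap: 0.2
```

Call:
drive_tool:
  increments:
    - [255,-0.5,0,-0.18,0,0,0]
    - [255,-1,0,-0.36,0,0,0]
    - [255,-1.5,0,-0.55,0,0,0]
    - [255,-2,0,-0.73,0,0,0]
    - [255,-2.5,0,-0.91,0,0,0]
    - [255,-2.9,0,-1.06,0,0,0]
    - [255,-2.9,0,-1.06,0,0,0]

```text
t: 40.45
tcp_pos: [0.58, -0.1403, 0.0687]
tool_rot: [0.69, 0.701, 0.127, -0.13]
force: [4.3, 19.6, 2.7]
finger_gap: 0.199
```

Front stop reached at 19.6 N. Second cycle.

Call:
drive_tool:
  increments:
    - [255,0.5,0,0.18,0,0,0]
    - [255,1.41,0,0.51,0,0,0]
    - [255,2.35,0,0.86,0,0,0]
    - [255,3.29,0,1.2,0,0,0]
    - [255,4.23,0,1.54,0,0,0]
    - [255,5.17,0,1.89,0,0,0]
    - [255,6.11,0,2.23,0,0,0]
    - [255,7.05,0,2.57,0,0,0]
    - [255,7.99,0,2.92,0,0,0]
    - [255,8.93,0,3.26,0,0,0]
    - [255,9.87,0,3.6,0,0,0]
    - [255,10.8,0,3.94,0,0,0]
    - [255,11.7,0,4.27,0,0,0]
    - [255,12.7,0,4.63,0,0,0]
    - [255,13.6,0,4.96,0,0,0]
    - [255,14.6,0,5.33,0,0,0]
    - [255,15.5,0,5.66,0,0,0]
    - [255,16.5,0,6.02,0,0,0]
    - [255,17.4,0,6.35,0,0,0]
    - [255,18.3,0,6.68,0,0,0]

```text
t: 42.45
tcp_pos: [0.5759, 0.0457, 0.0686]
tool_rot: [0.69, 0.703, 0.121, -0.124]
force: [-5.1, -3.8, 9.6]
finger_gap: 0.197
```

Call:
drive_tool:
  increments:
    - [255,0.5,0,0.18,0,0,0]
    - [255,1,0,0.36,0,0,0]
    - [255,1.5,0,0.55,0,0,0]
    - [255,2,0,0.73,0,0,0]
    - [255,2.5,0,0.91,0,0,0]
    - [255,2.9,0,1.06,0,0,0]
    - [255,2.9,0,1.06,0,0,0]
    - [255,2.9,0,1.06,0,0,0]

```text
t: 43.25
tcp_pos: [0.5755, 0.0703, 0.0683]
tool_rot: [0.689, 0.705, 0.118, -0.12]
force: [-11.2, -23.6, 14.4]
finger_gap: 0.197
```

Call:
drive_tool:
  increments:
    - [255,-0.5,0,-0.18,0,0,0]
    - [255,-1.41,0,-0.51,0,0,0]
    - [255,-2.35,0,-0.86,0,0,0]
    - [255,-3.29,0,-1.2,0,0,0]
    - [255,-4.23,0,-1.54,0,0,0]
    - [255,-5.17,0,-1.89,0,0,0]
    - [255,-6.11,0,-2.23,0,0,0]
    - [255,-7.05,0,-2.57,0,0,0]
    - [255,-7.99,0,-2.92,0,0,0]
    - [255,-8.93,0,-3.26,0,0,0]
    - [255,-9.87,0,-3.6,0,0,0]
    - [255,-10.8,0,-3.94,0,0,0]
    - [255,-11.7,0,-4.27,0,0,0]
    - [255,-12.7,0,-4.63,0,0,0]
    - [255,-13.6,0,-4.96,0,0,0]
    - [255,-14.6,0,-5.33,0,0,0]
    - [255,-15.5,0,-5.66,0,0,0]
    - [255,-16.5,0,-6.02,0,0,0]
    - [255,-17.4,0,-6.35,0,0,0]
    - [255,-18.3,0,-6.68,0,0,0]

```text
t: 45.25
tcp_pos: [0.5796, -0.1174, 0.0684]
tool_rot: [0.69, 0.702, 0.123, -0.124]
force: [-1.5, 2.8, 5.3]
finger_gap: 0.201
```

Call:
drive_tool:
  increments:
    - [255,-0.5,0,-0.18,0,0,0]
    - [255,-1,0,-0.36,0,0,0]
    - [255,-1.5,0,-0.55,0,0,0]
    - [255,-2,0,-0.73,0,0,0]
    - [255,-2.5,0,-0.91,0,0,0]
    - [255,-2.9,0,-1.06,0,0,0]
    - [255,-2.9,0,-1.06,0,0,0]
    - [255,-2.9,0,-1.06,0,0,0]

```text
t: 46.05
tcp_pos: [0.58, -0.1405, 0.0683]
tool_rot: [0.69, 0.701, 0.127, -0.13]
force: [4.5, 18.6, 2.3]
finger_gap: 0.2
```

Call:
drive_tool:
  increments:
    - [255,0.3,0,0.1,0,0,0]
    - [255,0.5,0,0.18,0,0,0]
    - [60,0.5,0,0.18,0,0,0]
    - [60,0.5,0,0.18,0,0,0]
    - [60,0.5,0,0.18,0,0,0]
    - [60,0.5,0,0.18,0,0,0]
    - [60,0.5,0,0.18,0,0,0]
    - [60,2.2,0,-4.5,0,0,0]
    - [60,3.9,0,-9.2,0,0,0]
    - [60,5.6,0,-13.9,0,0,0]
    - [60,5.6,0,-13.9,0,0,0]
    - [60,-2,-10,-17,0,0,0]
    - [60,-10,-14,-20,0,0,0]
    - [60,-10,-14,-20,0,0,0]
    - [60,-10,-14,-20,0,0,0]
    - [60,-10,-14,-20,0,0,0]
    - [60,-10,-14,-20,0,0,0]
    - [60,-10,-14,-20,0,0,0]

```text
t: 47.85
tcp_pos: [0.4428, -0.3139, 0.2205]
tool_rot: [0.691, 0.702, 0.122, -0.124]
force: [0.9, -0.4, -0.4]
finger_gap: 0.76
```

```bash
python3 - <<'E'
from h import *
a=snap("scene")[160:340,150:450];t=snap("top");print(plate_front(t))
b=cv2.resize(t[150:300,230:460],(780,509)) 
cv2.imwrite("pics/s11.png",cv2.resize(a[:,:,::-1],None,fx=2.6,fy=2.6,interpolation=cv2.INTER_CUBIC));cv2.imwrite("pics/t11.png",b[:,:,::-1])
E
```

```text
[(178, 243, np.float64(0.0923)), (184, 243, np.float64(0.0919)), (220, 328, np.float64(-0.0901)), (226, 328, np.float64(-0.0901)), (238, 242, np.float64(0.0906)), (250, 328, np.float64(-0.09)), (256, 325, np.float64(-0.0838))]
```

View pics/s11.png

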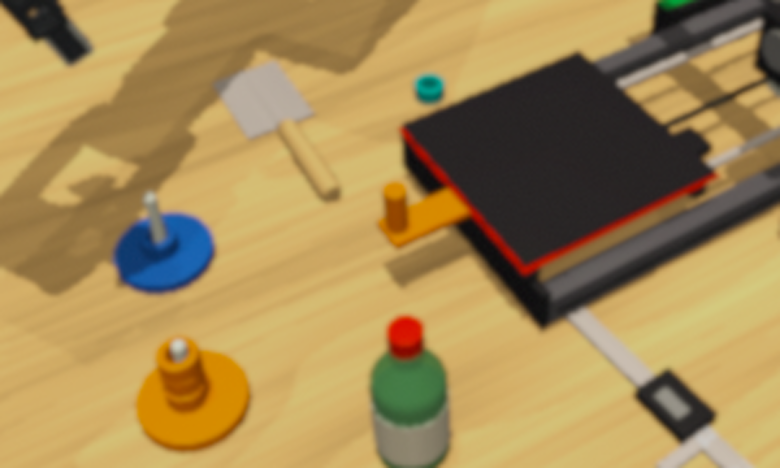

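View pics/t11.png

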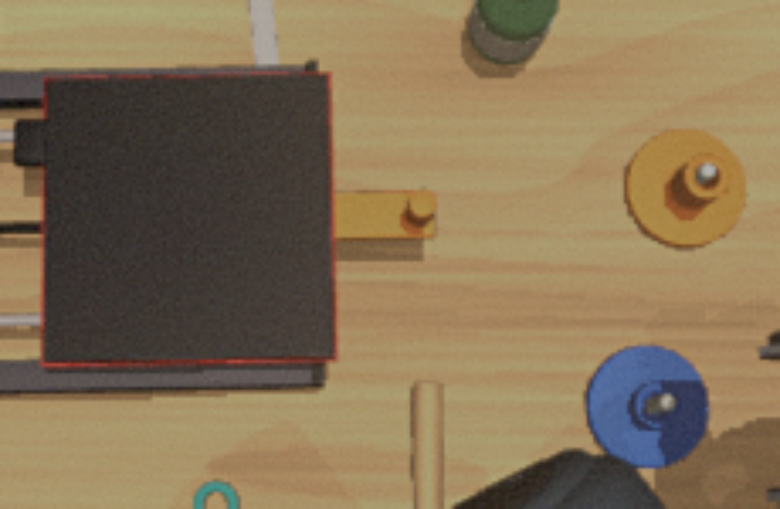

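Everything is in place: three orange collars on the orange post at scene crop (180,375), blue on the blue post at (160,240), and the bed forward with its plate edge at y ≈ -0.090, as before. Handing in.

```bash
python3 -c "
from station import manip
print(manip.sign_off())"
```

```text
the job is handed in; nothing more can be done
None
```

The job is done and handed in at about 48 s of simulated time; the sign-off gives no verdict.

- **Collars:** four were on the plate. I pulled the bed to its front stop, then threaded the three orange collars onto the orange post and the one blue collar onto the blue post. I left the turquoise look-alike alone.
- **Bed runs:** I ran the empty bed fully back and fully forward twice at about 0.1 m/s, with the knob gripped. Each end was confirmed by a stop force of 19–24 N. The tool travelled about 210 mm between stops, which matches the stated travel, and I felt no sticky spots on the way.
- **Last checks:** the final pictures show all collars threaded and low on their own posts, and the plate empty. The plate's front edge is at y ≈ -0.090 m, the same as after the first pull. The gripper is open and clear. In the last views the scraper, calipers and bottle show no visible shift.
- **Disagreement:** the two cameras differed by 6–8 mm in x. I settled this with the position of the gripped knob and by comparing the held collar with the post before lowering the first two.

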